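# Change over the burn-in chamber

## Robot

A 6-joint arm with a two-finger parallel gripper is mounted at the origin on the work surface. World frame = base frame: x ahead of the robot, y to its left, z up, the work surface at z = 0. Lengths are in m, angles in rad, forces in N, time in s.
With the tool pointing down it reaches from about 0.325 to 0.9 m from the base axis. Payload 3.5 kg.
Tool frame: the origin (TCP) lies at the very end of the fingers, on their centre line; the grasp point (between the pads) lies 19 mm behind it; z points along the fingers, y is the line along which they close (so a half turn about z gives the same grasp; the last joint's range is limited). The gripper opens to 85 mm and grips with 20 to 120 N. Pads are 22 mm wide; open, the fingers measure 114 mm over their backs; the gripper's body (76 mm by 85 mm) begins 54 mm behind the grasp point. The pads swing forward as they close: fully open they stand 13 mm farther back than shut.
Start: joints at [-1.231, 0.276, -0.026, 1.268, 0, 1.467], TCP at [0.268, -0.565, 0.231] pointing down, gripper open.
Joint ranges: [-3.12, 3.12], [-0.85, 1.88], [-1.08, 1.24], [-1.95, 2.15], [-1.57, 1.53], [-3.14, 3.14]. Speed limits (rad/s): [2.57, 2.57, 3.14, 3.14, 3.14, 3.14].

## Interface

Orientations are given as a unit quaternion [x, y, z, w].
In Python, from rig import * gives the robot as it stands.
- The arm moves only by the tool drive_tool, never from a script. Its argument "deltas" is a list of rows, each a list of 7 numbers: the shift along the tool's x, y, z in mm, then the turn, a rotation vector about the tool's x, y, z in degrees, then the opening, from -1 (shut) to 1 (fully open). In form: [[tx, ty, tz, ax, ay, az, jaw], ...]. A call has exactly 5 rows; each row shifts and turns the commanded pose from where the row before left it, along the tool's axes as they then stand; what a row does not reach is not made up. A row lasts 1/8 s, in which the tool goes at most 62.5 mm and 10.7 degrees, less where a joint would pass 70% of its speed; a pose out of reach is approached as far as the arm can. A call with a gripper value outside its range is refused whole. The fingers move at their own pace and stop on an object; the grip force is fixed at half the most. Time passes only in rows, so rows that do not move let the fingers close, or fill a call up. It gives the time, the measured TCP pose, the force, the opening and the grip force at its end, in the units of the state.
- get_state(): the state, without advancing time (a new reading comes with each control period).
- get_image(name): name is "side" or "top" or "wrist"; returns a dict with "image" (384x512x3 uint8, red, green, blue), "z_map" (384x512 float32, m along the optical axis (not along the pixel's ray), 0 where there is no reading), "mtx" (3x3 intrinsics, pixels), "dist_coeffs" ([k1, k2, p1, p2, k3] as OpenCV has them; the pictures are not rectified), "rvec" (rotation vector, rad) and "tvec" (3), from world to camera coordinates, as OpenCV has them; the wrist camera has in their place "hand_eye" (4x4, takes a point from camera to tool coordinates, whose origin is the TCP and whose axes are the flange's). Camera axes: x right, y down, z forward; pixel columns grow to the right and rows downward; lengths in m; the calibration is good to about 2 mm. A picture is of the moment at which its call begins: read the wrist's pose just before it.
- hand_in(): hands the job in; it is judged then, once.
The state is a dict: "time": time; "joints": joint angles; "joint_vel": joint speeds; "joint_efforts": joint torques, N m; "tool_pos": TCP position; "orientation": TCP orientation; "ft_force": force on the tool from outside, world axes, zero at the start; "ft_torque": the same for the moment, N m; "finger_gap": finger opening in m; "finger_force": force on a finger pad.
Only numpy, scipy, OpenCV 4.12 (cv2) and the standard library are available. Lean on these libraries where they do the work, as an engineer would, in place of code of your own. Each camera call takes 0.05 s, during which the arm holds its last target. There are 200 camera calls.

## Task

Change over the burn-in chamber on the test bench: swing its door wide open, clear of the tray's way, and pull the tray out to its stop; take the finished power module that is already in the tray and stand it on the ribbed aluminium cooling plate, and load every power module waiting on the bench into the tray, each standing upright on the tray's floor, fins up. Then push the tray fully home and shut the door, leaving the screwdriver, the solder reel and the hand-held meter where they are.

Things in the scene. Friction and masses are not known exactly. Their poses are not given: they have to be found in the camera images.
- chamber: blue burn-in chamber, fixed; 260 mm wide (y), roof top 165 mm above the bench; origin on the bench, 135 mm in front of its back and midway across; x axis points from its front to its back. A 45 mm high plinth under the door reaches 190 mm in front of the origin. The roof ends 110 mm in front of the origin: the tray handle is free from above once the door is open
- door (a joint): angle of the chamber's grey upright door: 0 shut, grows as it opens, at most 1.9 rad, stays where left. Hinged at the chamber's left (+y) front edge, swings towards the robot and to the left. A hollow shell 260 mm wide, 80 mm thick (shut, it also covers the tray handle from above), 47 to 165 mm above the bench
- door_handle (a point): middle of the door's handle: a vertical steel bar, 11 mm thick, 90 mm long (61 to 151 mm above the bench), 35 mm in front of the door's outer face, 35 mm from its free edge; it can be pinched from above by its upper end. Its axes turn with the door: y along the door's width towards the hinge, -x out of its outer face
- door_hinge (a point): a point on the door's vertical hinge axis, at the height of the handle's middle
- tray (a joint): travel of the sliding tray: 0 home, 0.19 m at its stop, pulled out towards the chamber's -x, stays where left
- tray_handle (a point): middle of the tray's handle: a horizontal steel bar along the chamber's y, 11 mm thick, 100 mm long, 133 mm above the bench, 35 mm in front of the tray's aluminium front panel, which is 12 mm thick and whose top edge is 140 mm above the bench
- tray_floor (a point): middle of the tray's floor, on its upper surface (55 mm above the bench), axes like the chamber's; inside 225 (x) x 216 (y) mm, side walls 25 mm high above the floor. With the tray at its stop the front 200 mm of the inside lies in front of the roof
- module1: power module waiting to be tested (some may be absent): a block 56 (x) x 40 (y) x 50 mm high, black plastic base with upright aluminium heat-sink fins on top, 0.18 kg; origin at the centre of its underside, z up; grip it across the 40 mm (its y) or the 56 mm
- module2: power module waiting to be tested (some may be absent): a block 56 (x) x 40 (y) x 50 mm high, black plastic base with upright aluminium heat-sink fins on top, 0.18 kg; origin at the centre of its underside, z up; grip it across the 40 mm (its y) or the 56 mm
- module3: power module waiting to be tested (some may be absent): a block 56 (x) x 40 (y) x 50 mm high, black plastic base with upright aluminium heat-sink fins on top, 0.18 kg; origin at the centre of its underside, z up; grip it across the 40 mm (its y) or the 56 mm
- module4: power module waiting to be tested (some may be absent): a block 56 (x) x 40 (y) x 50 mm high, black plastic base with upright aluminium heat-sink fins on top, 0.18 kg; origin at the centre of its underside, z up; grip it across the 40 mm (its y) or the 56 mm
- finished: the finished power module, the same as the others, told apart only by being in the tray at the start
- plate: cooling plate, fixed to the bench: a ribbed aluminium slab 110 x 110 x 12 mm; origin at the centre of its underside
- screwdriver: screwdriver lying on the bench nearer the robot, to be left alone; origin at its middle
- solder_reel: black solder reel standing on its end, 56 mm across, 43 mm high, to be left alone; origin at the centre of its underside
- pocket_meter: grey hand-held meter lying on the bench, 75 x 150 x 34 mm, to be left alone; origin at the centre of its underside
There are look-alikes about, which are no part of the job. Several things look just like the plate: the one meant starts farthest to the robot's right.

How it is judged:
On the way, in this order (a step that is already met when the one before it is completed fails the run):
1. the door is swung wide open (past 1.45 rad) (value of joint door above 1.45 rad), for 0.2 s.
2. the tray is pulled out to its stop (within 8 mm) (value of joint tray above 0.182 m and value of joint door above 1.4 rad), for 0.2 s.
3. with the tray still drawn out, the finished module stands on the cooling plate and all waiting modules stand in the tray (x of module1 in the frame of tray_floor between -0.105 and 0.105 m and y of module1 in the frame of tray_floor between -0.105 and 0.105 m and z of module1 in the frame of tray_floor between -0.01 and 0.01 m and angle between each of module1, module2, module3, module4, finished's own z axis and vertical below 0.2 rad and x of module2 in the frame of tray_floor between -0.105 and 0.105 m and y of module2 in the frame of tray_floor between -0.105 and 0.105 m and z of module2 in the frame of tray_floor between -0.01 and 0.01 m and x of module3 in the frame of tray_floor between -0.105 and 0.105 m and y of module3 in the frame of tray_floor between -0.105 and 0.105 m and z of module3 in the frame of tray_floor between -0.01 and 0.01 m and x of module4 in the frame of tray_floor between -0.105 and 0.105 m and y of module4 in the frame of tray_floor between -0.105 and 0.105 m and z of module4 in the frame of tray_floor between -0.01 and 0.01 m and x of finished in the frame of plate between -0.04 and 0.04 m and y of finished in the frame of plate between -0.04 and 0.04 m and z of finished in the frame of plate between 0.005 and 0.02 m and linear speed of each of module1, module2, module3, module4, finished below 0.03 m/s and value of joint tray above 0.12 m), for 0.2 s.
4. the tray is pushed fully home (within 6 mm) with the modules in it (value of joint tray below 0.006 m and x of module1 in the frame of tray_floor between -0.105 and 0.105 m and y of module1 in the frame of tray_floor between -0.105 and 0.105 m and z of module1 in the frame of tray_floor between -0.01 and 0.01 m and angle between each of module1, module2, module3, module4's own z axis and vertical below 0.2 rad and x of module2 in the frame of tray_floor between -0.105 and 0.105 m and y of module2 in the frame of tray_floor between -0.105 and 0.105 m and z of module2 in the frame of tray_floor between -0.01 and 0.01 m and x of module3 in the frame of tray_floor between -0.105 and 0.105 m and y of module3 in the frame of tray_floor between -0.105 and 0.105 m and z of module3 in the frame of tray_floor between -0.01 and 0.01 m and x of module4 in the frame of tray_floor between -0.105 and 0.105 m and y of module4 in the frame of tray_floor between -0.105 and 0.105 m and z of module4 in the frame of tray_floor between -0.01 and 0.01 m), for 0.2 s.
At the end, for the whole second after the job is handed in: The tray is home (within 6 mm) and the door shut (within 0.05 rad); every waiting module stands upright on the tray's floor (within 0.2 rad) and the finished one upright on the cooling plate, its middle within 40 mm of the plate's middle along each side; all at rest (all of step 4 and value of joint door below 0.05 rad and x of finished in the frame of plate between -0.04 and 0.04 m and y of finished in the frame of plate between -0.04 and 0.04 m and z of finished in the frame of plate between 0.005 and 0.02 m and angle between finished's own z axis and vertical below 0.2 rad and linear speed of each of module1, module2, module3, module4, finished below 0.03 m/s); the robot touches nothing.
It fails at once if the screwdriver is disturbed (moved over 30 mm) (distance of screwdriver from where it was at the start of the episode above 0.03 m).
It fails at once if the solder reel is disturbed (moved over 30 mm) (distance of solder_reel from where it was at the start of the episode above 0.03 m).
It fails at once if the hand-held meter is disturbed (moved over 30 mm) (distance of pocket_meter from where it was at the start of the episode above 0.03 m).
Of module1, module2, module3, module4 only 2 to 4 are there at a start; the rules pass over those that are not, and their reading is None.
At some moment in a run one of module1, module2, module3, module4, finished may be knocked a few centimetres aside while the robot is not near it.
Once in a run the grip may slacken for a moment while it holds something.
It also fails if it takes over 210 s, if anything falls off the work surface, if the arm or the gripper's body presses on something with over 40 N, if the wrist force passes 120 N, or if a joint passes its speed limit or range.

## Working session

There is one attempt and no reset: what is moved stays moved. The work goes in short steps, Python scripts to look and compute and a tool call to move; the robot and the scene stay as the last step left them, time stands still between calls to the robot, and variables do not carry over. Pictures are saved under pics/ and viewed, at most 14 in all, crops included, and the job is handed in when it is done.

Besides the shell and the picture viewer there is one more tool, called after ">>>" by a JSON object that holds its "fn" and its "kwargs". drive_tool: Moves the arm, as the interface text tells. Its arguments: {"type":"object","properties":{"deltas":{"type":"array","items":{"type":"array","items":{"type":"number"}}}},"required":["deltas"]}

```bash
ls; mkdir -p pics
cat > h.py <<'E'
from rig import *
import numpy as np, cv2
from scipy.spatial.transform import Rotation as R
def grab(n):
    s=get_state(); d=get_image(n); 
    if n=="wrist":
        T=np.eye(4);T[:3,:3]=R.from_quat(s["orientation"]).as_matrix();T[:3,3]=s["tool_pos"]
        d["T"]=T@d["hand_eye"]
    else:
        M=np.eye(4);M[:3,:3]=cv2.Rodrigues(np.array(d["rvec"],float))[0];M[:3,3]=np.ravel(d["tvec"]);d["T"]=np.linalg.inv(M)
    return d
def world(d):
    h,w=d["z_map"].shape
    u,v=np.meshgrid(np.arange(w),np.arange(h))
    p=cv2.undistortPoints(np.stack([u,v],-1).reshape(-1,1,2).astype(np.float64),np.array(d["mtx"],float),np.array(d["dist_coeffs"],float)).reshape(h,w,2)
    z=d["z_map"]
    P=np.stack([p[...,0]*z,p[...,1]*z,z],-1)
    W=P@d["T"][:3,:3].T+d["T"][:3,3]
    W[z==0]=np.nan
    return W
def save(d,n,s=1.5): cv2.imwrite(f"pics/{n}.png",cv2.resize(d["image"][...,::-1],None,fx=s,fy=s))
E
python3 - <<'E'
from h import *
import pickle
for n in ("top","side"):
    d=grab(n); save(d,n+"0"); pickle.dump(d,open(n+"0.pkl","wb")); print(n,d["T"].round(3),d["mtx"])
E
```

```text
pics
top [[-0.042 -0.975  0.218  0.337]
 [-0.999  0.042 -0.003  0.067]
 [-0.006 -0.218 -0.976  1.09 ]
 [ 0.     0.     0.     1.   ]] [[389.92708358   0.         253.38545051]
 [  0.         389.92708358 193.4608083 ]
 [  0.           0.           1.        ]]
side [[-0.819  0.381 -0.43   1.107]
 [ 0.574  0.545 -0.611  0.843]
 [ 0.002 -0.747 -0.665  0.982]
 [ 0.     0.     0.     1.   ]] [[448.06074485   0.         256.5063842 ]
 [  0.         448.06074485 185.68526642]
 [  0.           0.           1.        ]]
```

View pics/top0.png

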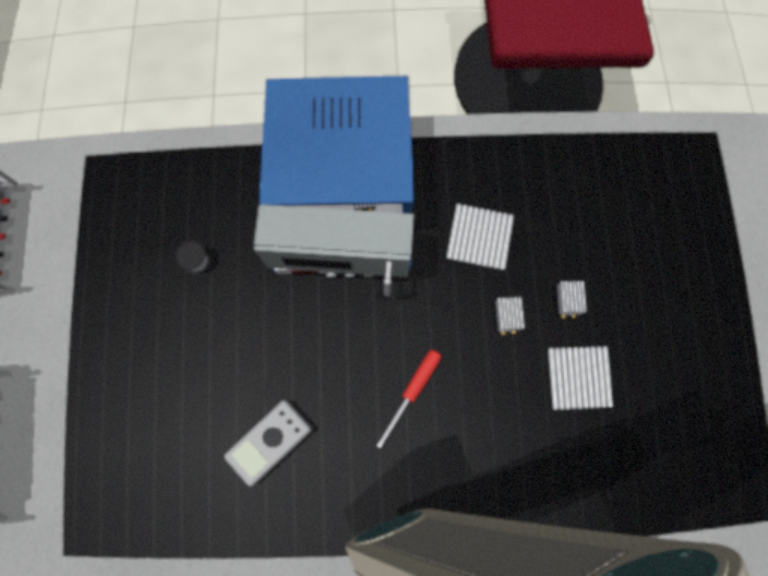

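View pics/side0.png

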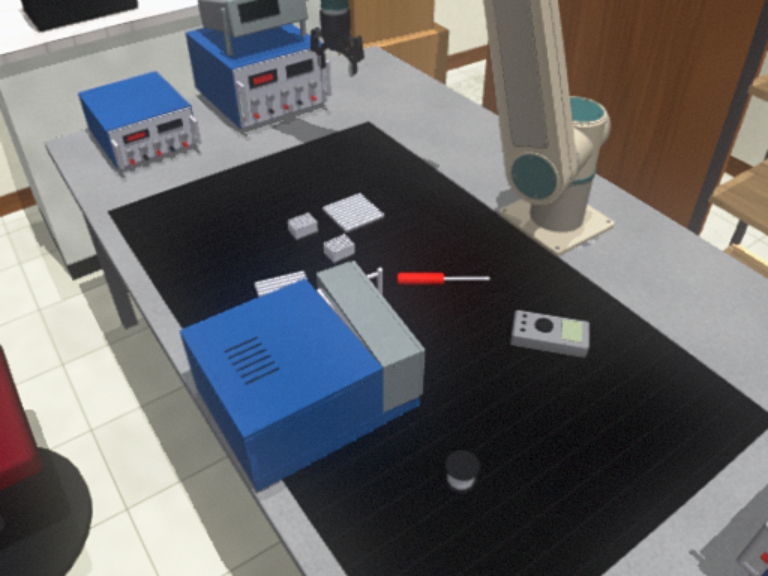

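The two waiting modules are at about (510,315) and (572,298) in the top view. The plates are at (480,237) and (580,378), the second farther to the right. The door is shut or ajar, with its handle at about (388,275). Next I'll measure everything from depth.

```bash
cat >> h.py <<'E'
def rect(pts):
    c,(a,b),t=cv2.minAreaRect(pts.astype(np.float32)*1000)
    B=cv2.boxPoints((c,(a,b),t)); e1=B[1]-B[0];e2=B[2]-B[1]
    l=e1 if np.linalg.norm(e1)>np.linalg.norm(e2) else e2
    return np.round(c,1),np.round(sorted((a,b)),1),round(float(np.degrees(np.arctan2(l[1],l[0]))%180),1)
def blobs(d,W,zlo,zhi,mask=None,minpx=40,reg=None):
    m=(W[...,2]>zlo)&(W[...,2]<zhi)
    if mask is not None:m&=mask
    if reg: m&=(W[...,0]>reg[0])&(W[...,0]<reg[1])&(W[...,1]>reg[2])&(W[...,1]<reg[3])
    n,l,st,ce=cv2.connectedComponentsWithStats(m.astype(np.uint8),connectivity=4)
    for i in range(1,n):
        if st[i,4]>=minpx:
            P=W[l==i]; print("px",ce[i].round(0),st[i,4],"z",np.median(P[:,2]).round(3),*rect(P[:,:2]))
E
python3 - <<'E'
from h import *
import pickle
for n in ("top","side"):
    d=pickle.load(open(n+"0.pkl","rb")); W=world(d); print(n)
    b=d["image"].min(-1)>90
    reg=(0.05,0.95,-.65,.7)
    print("plates");blobs(d,W,.004,.02,b,80,reg)
    print("mods");blobs(d,W,.025,.06,None,40,reg)
    print("roof/door");blobs(d,W,.155,.175,None,40,reg)
    im=d["image"].astype(int); blue=im[...,2]-im[...,0]>50
    print("blue roof");blobs(d,W,.155,.175,blue,40,reg)
    print("door top");blobs(d,W,.155,.175,~blue,40,reg)
    print("handle");blobs(d,W,.12,.154,~blue,5,reg)
E
```

```text
top
plates
px [320. 158.] 1361 z 0.011 [ 677.4 -135. ] [113.2 113.9] 166.2
px [386. 251.] 1515 z 0.01 [ 396.2 -302. ] [112.1 116.4] 88.4
px [262. 282.] 83 z 0.015 [332.1  51.4] [ 8.  97.6] 145.0
mods
px [220. 138.] 82 z 0.055 [732.7 166.3] [ 10.1 116.2] 88.3
px [258. 138.] 89 z 0.055 [726.4  47.6] [17.1 47.9] 84.4
px [126. 169.] 291 z 0.043 [656.3 420.4] [51.9 54.9] 44.8
px [213. 181.] 166 z 0.037 [609.8 170.6] [  8.4 194.2] 84.1
px [381. 198.] 363 z 0.046 [ 542.4 -289.7] [43.2 57.8] 179.4
px [339. 209.] 352 z 0.045 [ 516.6 -170.1] [41.9 57.3] 2.2
px [178. 295.] 1560 z 0.034 [304.7 277.2] [ 76.3 150.7] 130.7
roof/door
px [224. 111.] 11726 z 0.165 [770.9 131.5] [265.1 344.9] 177.1
blue roof
px [224.  94.] 8246 z 0.165 [819.4 128.5] [245.  259.9] 88.4
door top
px [222. 155.] 3309 z 0.165 [649. 138.] [ 86.4 261.7] 83.5
handle
px [272. 138.] 26 z 0.134 [696.1   9.6] [ 7.3 14. ] 58.9
px [224. 173.] 405 z 0.138 [591.8 144.6] [ 33.5 258.9] 83.4
px [258. 189.] 17 z 0.144 [559.1  51.6] [ 6.4 10.1] 91.7
side
plates
px [235. 141.] 572 z 0.011 [ 398.9 -303.7] [114.3 123.7] 87.0
px [357. 152.] 54
[... 220 characters left out ...]
176.9
px [225. 165.] 240 z 0.046 [ 520.8 -171.2] [49.3 60.5] 0.9
px [367. 220.] 956 z 0.033 [307.3 278.4] [ 80.6 148.7] 132.1
px [210. 292.] 1089 z 0.043 [847.  210.5] [201.6 417.6] 139.9
px [308. 310.] 379 z 0.043 [657.4 420.6] [52.8 57.3] 71.8
roof/door
px [198. 231.] 10300 z 0.165 [775.2 132.7] [266.5 345.5] 177.7
blue roof
px [185. 237.] 7966 z 0.165 [821.2 130.6] [248.9 266.5] 88.7
door top
px [247. 210.] 2263 z 0.165 [649.3 138.2] [ 81.7 264.3] 83.4
handle
px [251. 183.] 57 z 0.145 [576.3  52.6] [12.5 27.9] 177.9
px [223. 204.] 173 z 0.14 [683.6  90.7] [ 20.8 173.2] 81.4
px [142. 263.] 183 z 0.136 [944.8 125.6] [  1.7 250.9] 88.9
px [268. 246.] 250 z 0.138 [665.7 267.2] [ 6. 81.] 173.2
```

```bash
cat >> h.py <<'E'
def plan(x,y,z,yaw=None,step=45,mx=9,flip=None):
    """rows from the present pose to TCP x,y,z (mm), closing line at yaw deg (mod 180)"""
    s=get_state();p=np.array(s["tool_pos"])*1000;M=R.from_quat(s["orientation"]).as_matrix()
    cur=np.degrees(np.arctan2(M[1,1],M[0,1]))
    print("now",p.round(1),"yaw",cur.round(1),"zaxis",M[:,2].round(3),"j",np.round(s["joints"],2),"gap",s["finger_gap"],"F",np.round(s["ft_force"],1))
    d=np.array([x,y,z])-p
    da=0 if yaw is None else (yaw-cur+90)%180-90
    if flip: da-=np.sign(da)*180
    n=max(1,int(np.ceil(np.linalg.norm(d)/step)),int(np.ceil(abs(da)/mx)))
    az=-da/n
    # level correction left out; yaw turns about tool z (down): +az = clockwise from above
    print("n",n,"da",round(da,1))
    A=M.copy()
    for i in range(n):
        print([*np.round(A.T@(d/n),1),round(az,1)])
        A=A@R.from_rotvec([0,0,np.radians(az)]).as_matrix()
    return
E
python3 -c "
from h import *
plan(560,52,230,83.5)"
```

```text
now [ 267.5 -564.1  230.3] yaw -64.6 zaxis [-0.001  0.002 -1.   ] j [-1.23  0.28 -0.03  1.27 -0.    1.47] gap 0.08562140253147338 F [-0.3  0.2 -0.2]
n 16 da -31.9
[np.float64(33.0), np.float64(-27.0), np.float64(0.1), np.float64(2.0)]
[np.float64(32.1), np.float64(-28.1), np.float64(0.1), np.float64(2.0)]
[np.float64(31.1), np.float64(-29.2), np.float64(0.1), np.float64(2.0)]
[np.float64(30.0), np.float64(-30.2), np.float64(0.1), np.float64(2.0)]
[np.float64(29.0), np.float64(-31.3), np.float64(0.1), np.float64(2.0)]
[np.float64(27.9), np.float64(-32.3), np.float64(0.1), np.float64(2.0)]
[np.float64(26.7), np.float64(-33.2), np.float64(0.1), np.float64(2.0)]
[np.float64(25.5), np.float64(-34.1), np.float64(0.1), np.float64(2.0)]
[np.float64(24.3), np.float64(-35.0), np.float64(0.1), np.float64(2.0)]
[np.float64(23.1), np.float64(-35.8), np.float64(0.1), np.float64(2.0)]
[np.float64(21.9), np.float64(-36.6), np.float64(0.1), np.float64(2.0)]
[np.float64(20.6), np.float64(-37.3), np.float64(0.1), np.float64(2.0)]
[np.float64(19.3), np.float64(-38.0), np.float64(0.1), np.float64(2.0)]
[np.float64(17.9), np.float64(-38.7), np.float64(0.1), np.float64(2.0)]
[np.float64(16.6), np.float64(-39.3), np.float64(0.1), np.float64(2.0)]
[np.float64(15.2), np.float64(-39.8), np.float64(0.1), np.float64(2.0)]
```

```bash
sed -i 's/print(\[\*np.round(A.T@(d\/n),1),round(az,1)\])/print([round(float(q),1) for q in A.T@(d\/n)]+[0,0,round(float(az),1)])/' h.py
python3 -c "
from h import *
plan(560,52,230,83.5,flip=True,step=34)"
```

```text
now [ 267.5 -564.1  230.3] yaw -64.6 zaxis [-0.001  0.002 -1.   ] j [-1.23  0.28 -0.03  1.27 -0.    1.47] gap 0.08562140253147338 F [-0.3  0.2 -0.2]
n 21 da 148.1
[25.2, -20.5, 0.1, 0, 0, -7.1]
[27.5, -17.3, 0.1, 0, 0, -7.1]
[29.4, -13.8, 0.1, 0, 0, -7.1]
[30.9, -10.1, 0.1, 0, 0, -7.1]
[31.9, -6.2, 0.1, 0, 0, -7.1]
[32.4, -2.2, 0.1, 0, 0, -7.1]
[32.4, 1.7, 0.1, 0, 0, -7.1]
[32.0, 5.7, 0.1, 0, 0, -7.1]
[31.0, 9.6, 0.1, 0, 0, -7.1]
[29.6, 13.3, 0.1, 0, 0, -7.1]
[27.7, 16.9, 0.1, 0, 0, -7.1]
[25.5, 20.2, 0.1, 0, 0, -7.1]
[22.8, 23.1, 0.1, 0, 0, -7.1]
[19.8, 25.8, 0.1, 0, 0, -7.1]
[16.5, 28.0, 0.1, 0, 0, -7.1]
[12.9, 29.8, 0.1, 0, 0, -7.1]
[9.2, 31.2, 0.1, 0, 0, -7.1]
[5.3, 32.0, 0.1, 0, 0, -7.1]
[1.3, 32.4, 0.1, 0, 0, -7.1]
[-2.7, 32.4, 0.1, 0, 0, -7.1]
[-6.7, 31.8, 0.1, 0, 0, -7.1]
```

>>> {"fn": "drive_tool", "kwargs": {"deltas": [[25,-20,0,0,0,-7,1],[28,-17,0,0,0,-7,1],[29,-14,0,0,0,-7,1],[31,-10,0,0,0,-7,1],[32,-6,0,0,0,-7,1]]}}

```text
time: 0.72
tool_pos: [0.3384, -0.4174, 0.2308]
orientation: [0.863, 0.504, 0.0, -0.001]
ft_force: [0.7, -0.5, -0.4]
finger_gap: 0.0857
finger_force: 0.0
```

>>> {"fn": "drive_tool", "kwargs": {"deltas": [[32,-2,0,0,0,-7,1],[32,2,0,0,0,-7,1],[32,6,0,0,0,-7,1],[31,10,0,0,0,-7,1],[30,13,0,0,0,-7,1]]}}

```text
time: 1.35
tool_pos: [0.4094, -0.272, 0.2309]
orientation: [0.672, 0.741, 0.0, -0.0]
ft_force: [-0.4, -0.2, -0.7]
finger_gap: 0.0853
finger_force: 0.0
```

>>> {"fn": "drive_tool", "kwargs": {"deltas": [[28,17,0,0,0,-7,1],[26,20,0,0,0,-7,1],[23,23,0,0,0,-7,1],[20,26,0,0,0,-7,1],[16,28,0,0,0,-7,1]]}}

```text
time: 1.98
tool_pos: [0.4806, -0.1253, 0.2309]
orientation: [0.418, 0.909, -0.0, -0.0]
ft_force: [-0.2, 0.3, 0.4]
finger_gap: 0.0851
finger_force: 0.0
```

>>> {"fn": "drive_tool", "kwargs": {"deltas": [[13,30,0,0,0,-7,1],[9,31,0,0,0,-7,1],[5,32,0,0,0,-7,1],[1,30,0,0,0,-7,1],[0,0,0,0,0,0,1]]}}

```text
time: 2.6
tool_pos: [0.5377, -0.0112, 0.2308]
orientation: [0.187, 0.982, 0.0, -0.0]
ft_force: [-1.1, -1.0, -0.3]
finger_gap: 0.0853
finger_force: 0.0
```

```bash
python3 -c "
from h import *
import pickle
plan(560,52,230,83.5)
d=grab('top'); W=world(d); save(d,'top1'); pickle.dump(d,open('top1.pkl','wb'))
blobs(d,W,.025,.06,None,40,(.05,.95,-.75,.7)); print('pl');blobs(d,W,.004,.02,d['image'].min(-1)>90,80)
d=grab('wrist'); save(d,'wr1'); W=world(d); blobs(d,W,.13,.156,None,20)
"
```

```text
now [537.7 -11.2 230.8] yaw 68.5 zaxis [-0.001  0.    -1.   ] j [-0.14  0.12 -0.22  1.23  0.    0.23] gap 0.08529533097553321 F [-1.1 -1.  -0.3]
n 2 da 15.0
[1.2, 33.5, 0.4, 0, 0, -7.5]
[-3.2, 33.3, 0.4, 0, 0, -7.5]
px [220. 138.] 83 z 0.055 [736.3 166.3] [ 11.4 117.5] 84.5
px [258. 138.] 88 z 0.055 [726.4  47.5] [17.5 47.8] 84.4
px [126. 170.] 288 z 0.043 [656.1 420.5] [52.  54.4] 44.0
px [213. 181.] 169 z 0.038 [609.6 169.3] [  9.2 191.4] 84.9
px [381. 198.] 368 z 0.046 [ 543.  -289.2] [42.7 58.3] 178.2
px [178. 295.] 1564 z 0.034 [304.7 277.1] [ 76.5 150.4] 130.9
pl
px [386. 251.] 1504 z 0.011 [ 397.3 -301.5] [112.1 114.7] 90.0
px [399. 218.] 3629 z 0.145 [591.4 104.1] [ 91.4 218. ] 101.3
px [459. 297.] 26 z 0.155 [698.1 139.8] [ 2.6 14.8] 87.7
px [328. 331.] 120 z 0.149 [694.9   8.4] [ 4.  11.9] 91.2
```

View pics/wr1.png

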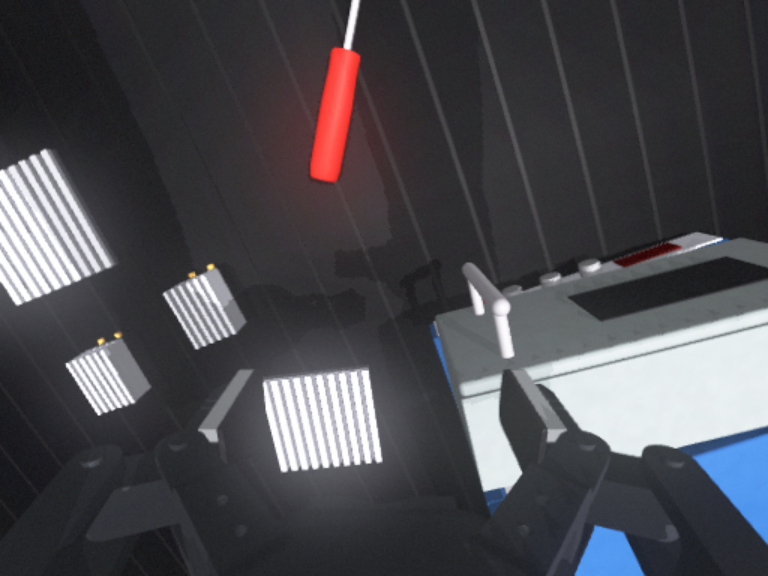

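>>> {"fn": "drive_tool", "kwargs": {"deltas": [[1,33,0,0,0,-7.5,1],[-3,33,0,0,0,-7.5,1],[0,0,0,0,0,0,1],[0,0,0,0,0,0,1],[0,0,0,0,0,0,1]]}}

```text
time: 3.32
tool_pos: [0.5593, 0.0486, 0.2313]
orientation: [0.059, 0.998, -0.0, -0.0]
ft_force: [-0.5, -0.2, -0.8]
finger_gap: 0.0852
finger_force: 0.0
```

```bash
python3 -c "
from h import *
plan(560,52,118,83.5,step=30)
d=grab('wrist'); save(d,'wr2'); W=world(d)
m=(W[...,2]>.138)&(W[...,2]<.158)&(W[...,0]<.592)
P=W[m]; print(len(P),P.min(0).round(3),P.max(0).round(3))
m&=(W[...,0]<.57);P=W[m]; print(len(P),np.median(P,0).round(4),P.min(0).round(3),P.max(0).round(3)); 
d=grab('side'); W=world(d); m=(W[...,2]>.12)&(W[...,2]<.158)&(W[...,0]<.575)&(W[...,0]>.54)&(W[...,1]>.03)&(W[...,1]<.08);P=W[m]; print(len(P),np.median(P,0).round(4))
"
```

```text
now [559.3  48.6 231.3] yaw 83.2 zaxis [-0. -0. -1.] j [-0.03  0.16 -0.17  1.24 -0.    0.09] gap 0.08524461046092142 F [-0.5 -0.2 -0.8]
n 4 da 0.3
[-0.1, 0.9, 28.3, 0, 0, -0.1]
[-0.1, 0.9, 28.3, 0, 0, -0.1]
[-0.1, 0.9, 28.3, 0, 0, -0.1]
[-0.1, 0.9, 28.3, 0, 0, -0.1]
395 [0.556 0.045 0.138] [0.592 0.057 0.158]
193 [0.5592 0.052  0.1531] [0.556 0.047 0.138] [0.57  0.057 0.158]
48 [0.5666 0.0543 0.1409]
```

>>> {"fn": "drive_tool", "kwargs": {"deltas": [[0,1,28,0,0,0,1],[0,1,28,0,0,0,1],[0,1,28,0,0,0,1],[0,1,28,0,0,0,1],[0,0,0,0,0,0,-1]]}}

```text
time: 4.05
tool_pos: [0.5577, 0.0534, 0.117]
orientation: [0.058, 0.998, -0.0, -0.003]
ft_force: [-0.9, -0.7, 0.7]
finger_gap: 0.0694
finger_force: 0.0
```

>>> {"fn": "drive_tool", "kwargs": {"deltas": [[0,0,0,0,0,0,-1],[0,0,0,0,0,0,-1],[0,0,0,0,0,0,-1],[0,0,0,0,0,0,-1],[0,0,0,0,0,0,-1]]}}

```text
time: 4.68
tool_pos: [0.5603, 0.0521, 0.1207]
orientation: [0.058, 0.998, -0.002, 0.0]
ft_force: [-3.1, -4.4, 5.8]
finger_gap: 0.0093
finger_force: 58.7
```

>>> {"fn": "drive_tool", "kwargs": {"deltas": [[11.5,6,0,0,0,3,-1],[11.5,6.5,0,0,0,3,-1],[23,13,0,0,0,6,-1],[23,13,0,0,0,6,-1],[23,13,0,0,0,6,-1]]}}

```text
time: 5.3
tool_pos: [0.4868, 0.1282, 0.1207]
orientation: [0.266, 0.964, -0.0, 0.001]
ft_force: [1.4, 1.6, 1.6]
finger_gap: 0.0091
finger_force: 59.0
```

>>> {"fn": "drive_tool", "kwargs": {"deltas": [[23,13,0,0,0,6,-1],[23,13,0,0,0,6,-1],[23,13,0,0,0,6,-1],[23,13,0,0,0,6,-1],[0,0,0,0,0,0,-1]]}}

```text
time: 5.92
tool_pos: [0.4507, 0.2279, 0.1207]
orientation: [0.458, 0.889, 0.001, 0.002]
ft_force: [2.8, -0.3, 1.9]
finger_gap: 0.0089
finger_force: 59.3
```

```bash
python3 -c "
from h import *
s=get_state();p=np.array(s['tool_pos'][:2])*1000;h=np.array([701,263]);print(np.linalg.norm(p-h),s['ft_force'],s['ft_torque'],s['joints'])
v=p-h; a=np.degrees(np.arctan2(v[1],v[0])); ref=np.degrees(np.arctan2(-225,-115))-1.5; print('door deg',(ref-a)%360)
plan(*(p),118)
d=grab('top');W=world(d);blobs(d,W,.155,.175,None,400,(.3,.95,-.1,.5))"
```

```text
252.70166415131496 [ 2.83247871 -0.34601847  1.93642849] [-0.11749183 -0.34401763  0.02467888] [ 3.40289165e-01  1.50131336e-01 -4.32450143e-01  9.83728708e-01
 -4.14261571e-04  1.29150083e+00]
door deg 53.44124438406794
now [450.7 227.9 120.7] yaw 35.5 zaxis [ 0.004  0.001 -1.   ] j [ 0.34  0.15 -0.43  0.98 -0.    1.29] gap 0.008883834306878658 F [ 2.8 -0.3  1.9]
n 1 da 0
[0.0, -0.0, 2.7, 0, 0, 0.0]
px [215. 120.] 11705 z 0.165 [705.7 156.4] [303.8 518.3] 166.2
```

>>> {"fn": "drive_tool", "kwargs": {"deltas": [[23,13,0,0,0,6,-1],[23,13,0,0,0,6,-1],[23,13,0,0,0,6,-1],[23,13,0,0,0,6,-1],[23,13,0,0,0,6,-1]]}}

```text
time: 6.6
tool_pos: [0.4663, 0.3558, 0.1208]
orientation: [0.675, 0.738, 0.002, 0.003]
ft_force: [8.2, -3.8, 1.8]
finger_gap: 0.0089
finger_force: 59.5
```

>>> {"fn": "drive_tool", "kwargs": {"deltas": [[23,13,0,0,0,6,-1],[23,13,0,0,0,6,-1],[0,0,0,0,0,0,-1],[0,0,0,0,0,0,-1],[0,0,0,0,0,0,-1]]}}

```text
time: 7.22
tool_pos: [0.4903, 0.4017, 0.1208]
orientation: [0.747, 0.665, 0.002, 0.002]
ft_force: [4.5, -2.8, 3.1]
finger_gap: 0.0091
finger_force: 60.1
```

>>> {"fn": "drive_tool", "kwargs": {"deltas": [[0,0,0,0,0,0,1],[0,0,0,0,0,0,1],[0,0,0,0,0,0,1],[0,0,0,0,0,0,1],[0,0,-10,0,0,0,1]]}}

```text
time: 7.85
tool_pos: [0.4861, 0.4026, 0.1286]
orientation: [0.747, 0.665, -0.001, -0.0]
ft_force: [-0.6, 0.3, 0.6]
finger_gap: 0.0851
finger_force: 0.0
```

>>> {"fn": "drive_tool", "kwargs": {"deltas": [[0,0,-40,0,0,0,1],[0,0,-40,0,0,0,1],[0,0,-40,0,0,0,1],[0,0,0,0,0,0,1],[0,0,0,0,0,0,1]]}}

```text
time: 8.48
tool_pos: [0.4869, 0.4031, 0.2495]
orientation: [0.747, 0.665, 0.0, 0.0]
ft_force: [-0.1, -0.9, -0.1]
finger_gap: 0.0855
finger_force: 0.0
```

```bash
python3 -c "
from h import *
s=get_state();print(s['joints'])
d=grab('top');W=world(d);save(d,'top2')
im=d['image'].astype(int); blue=im[...,2]-im[...,0]>50
blobs(d,W,.155,.170,~blue,100,(.3,.95,-.1,.5));print('tray');blobs(d,W,.12,.148,~blue,5,(.5,.72,-.05,.26))
plan(630,134,240,-1.5)"
```

```text
[5.89267195e-01 2.80471631e-01 1.73525648e-02 1.30738802e+00
 3.06481578e-05 2.27561603e+00]
px [151. 187.] 3277 z 0.165 [576.  315.9] [ 83.8 262.2] 174.0
tray
px [272. 138.] 21 z 0.131 [696.2  10. ] [ 6.2 13.1] 57.4
px [178. 140.] 18 z 0.133 [704.3 252.6] [ 6.5 11.3] 136.0
px [225. 150.] 835 z 0.138 [658.5 133.9] [ 53.8 231.2] 88.6
now [486.4 402.8 248.5] yaw -6.6 zaxis [-0.001 -0.001 -1.   ] j [0.59 0.28 0.02 1.31 0.   2.28] gap 0.08524114057776243 F [ 0.3  0.1 -1.1]
n 7 da 5.1
[-35.8, 24.8, 1.2, 0, 0, -0.7]
[-36.1, 24.3, 1.2, 0, 0, -0.7]
[-36.4, 23.9, 1.2, 0, 0, -0.7]
[-36.7, 23.4, 1.2, 0, 0, -0.7]
[-37.0, 22.9, 1.2, 0, 0, -0.7]
[-37.3, 22.5, 1.2, 0, 0, -0.7]
[-37.6, 22.0, 1.2, 0, 0, -0.7]
```

>>> {"fn": "drive_tool", "kwargs": {"deltas": [[-37,26,1,0,0,-1,-0.25],[-37,26,1,0,0,-1,-0.25],[-37,26,1,0,0,-1,-0.25],[-37,25,1,0,0,-1,-0.25],[-37,25,1,0,0,-1,-0.25]]}}

```text
time: 9.15
tool_pos: [0.599, 0.2068, 0.2423]
orientation: [0.717, 0.697, -0.002, -0.001]
ft_force: [0.2, 0.9, 0.2]
finger_gap: 0.0318
finger_force: 0.0
```

>>> {"fn": "drive_tool", "kwargs": {"deltas": [[-37,24,1,0,0,0,-0.25],[-37,24,1,0,0,0,-0.25],[0,0,0,0,0,0,-0.25],[0,0,0,0,0,0,-0.25],[0,0,0,0,0,0,-0.25]]}}

```text
time: 9.78
tool_pos: [0.6445, 0.1341, 0.2417]
orientation: [0.717, 0.697, -0.0, -0.001]
ft_force: [-0.8, 0.2, -0.6]
finger_gap: 0.0316
finger_force: 0.0
```

```bash
python3 -c "
from h import *
plan(638,134,114,-1.5)
d=grab('wrist');W=world(d);save(d,'wr3')
m=(W[...,2]>.125)&(W[...,2]<.146)&(W[...,0]>.6)&(W[...,0]<.7)&(W[...,1]>.02)&(W[...,1]<.25)
h,e=np.histogram(W[m][:,0],bins=np.arange(.6,.7,.004));print(list(zip(e.round(3),h)))
b=m&(W[...,0]<.655)&(abs(W[...,1]-.13)<.04);print(np.median(W[b],0),rect(W[m&(W[...,0]<.645)][:,:2]))"
```

```text
now [644.5 134.1 241.7] yaw -1.5 zaxis [-0.001  0.    -1.   ] j [0.11 0.33 0.07 1.31 0.   1.7 ] gap 0.0315963563504764 F [-0.8  0.2 -0.6]
n 3 da 0.0
[-0.1, -2.1, 42.6, 0, 0, -0.0]
[-0.1, -2.1, 42.6, 0, 0, -0.0]
[-0.1, -2.1, 42.6, 0, 0, -0.0]
[(np.float64(0.6), np.int64(0)), (np.float64(0.604), np.int64(0)), (np.float64(0.608), np.int64(0)), (np.float64(0.612), np.int64(0)), (np.float64(0.616), np.int64(0)), (np.float64(0.62), np.int64(0)), (np.float64(0.624), np.int64(0)), (np.float64(0.628), np.int64(23)), (np.float64(0.632), np.int64(375)), (np.float64(0.636), np.int64(466)), (np.float64(0.64), np.int64(393)), (np.float64(0.644), np.int64(76)), (np.float64(0.648), np.int64(64)), (np.float64(0.652), np.int64(70)), (np.float64(0.656), np.int64(64)), (np.float64(0.66), np.int64(64)), (np.float64(0.664), np.int64(72)), (np.float64(0.668), np.int64(155)), (np.float64(0.672), np.int64(742)), (np.float64(0.676), np.int64(762)), (np.float64(0.68), np.int64(743)), (np.float64(0.684), np.int64(289)), (np.float64(0.688), np.int64(0)), (np.float64(0.692), np.int64(0))]
[0.63836044 0.12928414 0.137424  ] (array([638.6, 135. ]), array([ 13.5, 108.8]), 89.4)
```

>>> {"fn": "drive_tool", "kwargs": {"deltas": [[0,-6,20,0,0,0,-0.25],[0,0,35,0,0,0,-0.25],[0,0,35,0,0,0,-0.25],[0,0,37,0,0,0,-0.25],[0,0,0,0,0,0,-0.25]]}}

```text
time: 10.45
tool_pos: [0.6358, 0.1338, 0.1119]
orientation: [0.717, 0.697, -0.003, -0.002]
ft_force: [0.1, 0.3, 0.6]
finger_gap: 0.0321
finger_force: 0.0
```

>>> {"fn": "drive_tool", "kwargs": {"deltas": [[0,0,0,0,0,0,-1],[0,0,0,0,0,0,-1],[0,0,0,0,0,0,-1],[0,0,0,0,0,0,-1],[0,0,0,0,0,0,-1]]}}

```text
time: 11.08
tool_pos: [0.6386, 0.1339, 0.117]
orientation: [0.717, 0.697, 0.0, -0.001]
ft_force: [-5.8, 0.7, 1.2]
finger_gap: 0.0088
finger_force: 58.6
```

>>> {"fn": "drive_tool", "kwargs": {"deltas": [[0,-15,0,0,0,0,-1],[0,-25,0,0,0,0,-1],[0,-25,0,0,0,0,-1],[0,-25,0,0,0,0,-1],[0,-25,0,0,0,0,-1]]}}

```text
time: 11.7
tool_pos: [0.5256, 0.1367, 0.117]
orientation: [0.717, 0.697, 0.002, 0.002]
ft_force: [2.5, 1.4, -1.4]
finger_gap: 0.009
finger_force: 59.8
```

>>> {"fn": "drive_tool", "kwargs": {"deltas": [[0,-25,0,0,0,0,-1],[0,-25,0,0,0,0,-1],[0,-15,0,0,0,0,-1],[0,-10,0,0,0,0,-1],[0,0,0,0,0,0,-1]]}}

```text
time: 12.32
tool_pos: [0.4499, 0.1386, 0.1169]
orientation: [0.717, 0.697, 0.001, 0.001]
ft_force: [-2.1, -1.2, 8.2]
finger_gap: 0.0086
finger_force: 60.8
```

>>> {"fn": "drive_tool", "kwargs": {"deltas": [[0,-3,0,0,0,0,-1],[0,-1,0,0,0,0,-1],[0,0,0,0,0,0,-1],[0,0,0,0,0,0,-1],[0,3,0,0,0,0,-1]]}}

```text
time: 12.95
tool_pos: [0.4494, 0.1386, 0.1168]
orientation: [0.717, 0.697, 0.0, 0.0]
ft_force: [-2.0, -1.7, 12.1]
finger_gap: 0.0086
finger_force: 61.3
```

>>> {"fn": "drive_tool", "kwargs": {"deltas": [[0,0,0,0,0,0,-0.25],[0,0,0,0,0,0,-0.25],[0,0,0,0,0,0,-0.25],[0,0,-30,0,0,0,-0.25],[0,0,-40,0,0,0,-0.25]]}}

```text
time: 13.58
tool_pos: [0.4467, 0.1384, 0.1844]
orientation: [0.717, 0.697, -0.002, -0.001]
ft_force: [1.3, -0.4, 0.3]
finger_gap: 0.0318
finger_force: 0.0
```

>>> {"fn": "drive_tool", "kwargs": {"deltas": [[0,0,-40,0,0,0,1],[0,0,-40,0,0,0,1],[0,-30,0,0,0,0,1],[0,-40,0,0,0,0,1],[0,0,0,0,0,0,1]]}}

```text
time: 14.2
tool_pos: [0.3758, 0.1406, 0.2647]
orientation: [0.717, 0.697, -0.001, -0.001]
ft_force: [-0.0, -0.8, 0.2]
finger_gap: 0.0853
finger_force: 0.0
```

```bash
python3 -c "
from h import *
for n in ('top','side','wrist'):
  d=grab(n);W=world(d);save(d,n+'3');print(n)
  b=d['image'].min(-1)>70
  if n!='wrist':
    print('panel');blobs(d,W,.12,.148,None,60,(.4,.7,-.1,.3))
    blobs(d,W,.025,.06,None,100,(.3,.7,-.5,-.05))
  print('fin');blobs(d,W,.09,.115,None,40,(.49,.72,.0,.25))
plan(0,0,0)" | grep -v '^\['
```

```text
top
panel
px [244. 223.] 407 z 0.138 [468.   82.4] [ 52.7 118.6] 89.0
px [369. 194.] 344 z 0.046 [ 555.2 -257.1] [40.6 57.2] 5.8
px [339. 209.] 353 z 0.046 [ 516.5 -170.1] [41.9 56.7] 2.0
fin
side
panel
px [295. 192.] 666 z 0.136 [472.5 139.9] [ 54.6 231.8] 88.6
px [203. 156.] 233 z 0.046 [ 559.  -256.7] [48.6 59.1] 4.0
px [226. 165.] 240 z 0.046 [ 521.1 -169.7] [46.1 58.3] 0.7
fin
px [289. 200.] 299 z 0.103 [497.  132.6] [  6.7 219. ] 88.8
px [262. 201.] 277 z 0.103 [562.1  94.6] [43.  57.9] 3.7
wrist
fin
px [403. 213.] 1719 z 0.103 [559.5  93.7] [41.1 57.9] 4.7
px [500. 269.] 300 z 0.102 [703.9  13.6] [12.9 28.8] 25.8
now [379.1 140.7 265.2] yaw -1.6 zaxis [ 0.001  0.    -1.   ] j [ 0.2  -0.14 -0.41  1.31 -0.    1.79] gap 0.0856344348389204 F [0.5 0.  0. ]
n 11 da 0
```

View pics/top3.png

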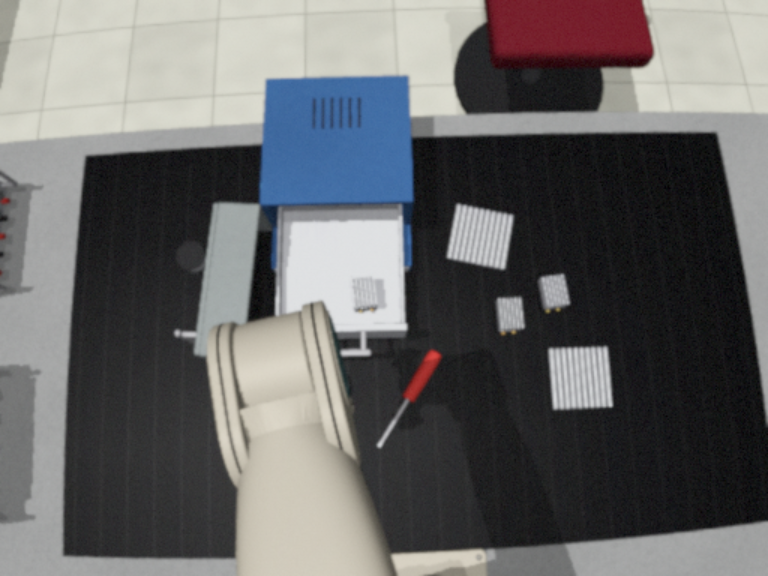

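The door is at 1.65 rad and the tray is out. The finished module is at (368,293) in the top view, and the right-hand waiting module has been knocked to (553,293). Picking the finished one next.

```bash
python3 -c "
from h import *
plan(560,94,240,94.3,step=20)"
```

```text
now [379.1 140.7 265.2] yaw -1.6 zaxis [ 0.001  0.    -1.   ] j [ 0.2  -0.14 -0.41  1.31 -0.    1.79] gap 0.0856344348389204 F [0.5 0.  0. ]
n 10 da -84.1
[-4.2, 18.2, 2.5, 0, 0, 8.4]
[-1.4, 18.6, 2.5, 0, 0, 8.4]
[1.3, 18.6, 2.5, 0, 0, 8.4]
[4.0, 18.3, 2.5, 0, 0, 8.4]
[6.6, 17.5, 2.5, 0, 0, 8.4]
[9.1, 16.3, 2.5, 0, 0, 8.4]
[11.4, 14.8, 2.5, 0, 0, 8.4]
[13.4, 13.0, 2.5, 0, 0, 8.4]
[15.2, 10.9, 2.5, 0, 0, 8.4]
[16.6, 8.5, 2.5, 0, 0, 8.4]
```

>>> {"fn": "drive_tool", "kwargs": {"deltas": [[-10,46,6,0,0,0,1],[-11,46,6,0,0,0,1],[-10,45,6,0,0,0,1],[-11,45,6,0,0,0,1],[0,0,0,0,0,-9,1]]}}

```text
time: 14.98
tool_pos: [0.5632, 0.0921, 0.2394]
orientation: [0.659, 0.752, -0.0, -0.0]
ft_force: [-1.9, 0.1, 0.9]
finger_gap: 0.0853
finger_force: 0.0
```

>>> {"fn": "drive_tool", "kwargs": {"deltas": [[0,0,0,0,0,-9,1],[0,0,0,0,0,-9,1],[0,0,0,0,0,-9,1],[0,0,0,0,0,-9,1],[0,0,0,0,0,-9,1]]}}

```text
time: 15.6
tool_pos: [0.5604, 0.0932, 0.2405]
orientation: [0.32, 0.947, -0.0, -0.0]
ft_force: [-0.2, -0.8, -0.0]
finger_gap: 0.0856
finger_force: 0.0
```

>>> {"fn": "drive_tool", "kwargs": {"deltas": [[0,0,0,0,0,-9,1],[0,0,0,0,0,-9,1],[0,0,0,0,0,-9,1],[0,0,0,0,0,-9,1],[0,0,0,0,0,-6,1]]}}

```text
time: 16.23
tool_pos: [0.5604, 0.0932, 0.2406]
orientation: [-0.04, 0.999, -0.0, -0.0]
ft_force: [-0.6, -0.8, 0.3]
finger_gap: 0.0859
finger_force: 0.0
```

>>> {"fn": "drive_tool", "kwargs": {"deltas": [[0,0,0,0,0,0,1],[0,0,0,0,0,0,1],[0,0,0,0,0,0,1],[0,0,0,0,0,0,1],[0,0,0,0,0,0,1]]}}

```text
time: 16.85
tool_pos: [0.5593, 0.0935, 0.2414]
orientation: [-0.038, 0.999, 0.0, 0.0]
ft_force: [0.1, -1.1, -0.3]
finger_gap: 0.0858
finger_force: 0.0
```

```bash
python3 -c "
from h import *
d=grab('wrist');W=world(d);blobs(d,W,.092,.112,None,80,(.5,.66,.04,.24))
d=grab('side');W=world(d);blobs(d,W,.092,.112,None,80,(.51,.66,.04,.24))
plan(560,94,74,94.3)"
```

```text
px [271. 184.] 168 z 0.105 [557.  111.9] [ 3.1 55.4] 4.7
px [237. 186.] 193 z 0.105 [560.7  75.2] [ 3.2 56.3] 4.6
px [244. 185.] 174 z 0.105 [560.   82.5] [ 3.  56.3] 4.7
px [251. 186.] 155 z 0.105 [558.6  89.9] [ 2.9 55. ] 5.6
px [257. 183.] 120 z 0.105 [558.2  96.6] [ 2.2 55.5] 4.5
px [264. 185.] 159 z 0.105 [557.7 104.3] [ 3.  55.4] 4.2
px [261. 201.] 263 z 0.103 [562.5  93.1] [45.8 58.3] 3.7
now [559.3  93.5 241.4] yaw 94.4 zaxis [ 0. -0. -1.] j [ 0.05  0.17 -0.14  1.26 -0.   -0.02] gap 0.08553266593602603 F [ 0.6 -1.2 -0.8]
n 4 da -0.1
[-0.2, 0.1, 41.8, 0, 0, 0.0]
[-0.2, 0.1, 41.8, 0, 0, 0.0]
[-0.2, 0.1, 41.8, 0, 0, 0.0]
[-0.2, 0.1, 41.8, 0, 0, 0.0]
```

Aligned (fins centred on 559, 93.5). Descend and grip.

>>> {"fn": "drive_tool", "kwargs": {"deltas": [[0,0,40,0,0,0,1],[0,0,40,0,0,0,1],[0,0,40,0,0,0,1],[0,0,30,0,0,0,1],[0,0,17,0,0,0,1]]}}

```text
time: 17.58
tool_pos: [0.5582, 0.0934, 0.0726]
orientation: [-0.038, 0.999, -0.0, -0.001]
ft_force: [0.6, 0.1, 0.4]
finger_gap: 0.0852
finger_force: 0.0
```

>>> {"fn": "drive_tool", "kwargs": {"deltas": [[0,0,0,0,0,0,-1],[0,0,0,0,0,0,-1],[0,0,0,0,0,0,-1],[0,0,0,0,0,0,-1],[0,0,0,0,0,0,-1]]}}

```text
time: 18.2
tool_pos: [0.5611, 0.0934, 0.0762]
orientation: [-0.038, 0.999, -0.0, 0.002]
ft_force: [-0.1, -0.3, 6.7]
finger_gap: 0.0388
finger_force: 61.7
```

>>> {"fn": "drive_tool", "kwargs": {"deltas": [[0,0,-10,0,0,0,-1],[0,0,-40,0,0,0,-1],[0,0,-50,0,0,0,-1],[0,0,-50,0,0,0,-1],[0,0,0,0,0,0,-1]]}}

```text
time: 18.82
tool_pos: [0.5624, 0.0937, 0.2296]
orientation: [-0.038, 0.999, 0.0, 0.005]
ft_force: [1.1, -1.0, -3.1]
finger_gap: 0.0388
finger_force: 61.2
```

```bash
python3 -c "
from h import *
plan(397,-302,220,91,step=42)"
```

```text
now [562.4  93.7 229.6] yaw 94.4 zaxis [ 0.009  0.001 -1.   ] j [ 0.05  0.17 -0.16  1.23  0.   -0.02] gap 0.0388186423992218 F [ 1.1 -1.  -3.1]
n 11 da -3.4
[17.7, -34.7, 0.7, 0, 0, 0.3]
[17.6, -34.8, 0.7, 0, 0, 0.3]
[17.4, -34.9, 0.7, 0, 0, 0.3]
[17.2, -35.0, 0.7, 0, 0, 0.3]
[17.0, -35.1, 0.7, 0, 0, 0.3]
[16.8, -35.2, 0.7, 0, 0, 0.3]
[16.6, -35.3, 0.7, 0, 0, 0.3]
[16.4, -35.4, 0.7, 0, 0, 0.3]
[16.2, -35.5, 0.7, 0, 0, 0.3]
[16.1, -35.5, 0.7, 0, 0, 0.3]
[15.9, -35.6, 0.7, 0, 0, 0.3]
```

>>> {"fn": "drive_tool", "kwargs": {"deltas": [[9,-17,0,0,0,0,-1],[17,-35,0,0,0,0,-1],[17,-35,0,0,0,0,-1],[17,-35,0,0,0,0,-1],[17,-35,0,0,0,0,-1]]}}

```text
time: 19.45
tool_pos: [0.4913, -0.0702, 0.2217]
orientation: [-0.038, 0.999, 0.001, -0.003]
ft_force: [-0.4, 0.6, -1.0]
finger_gap: 0.0386
finger_force: 61.1
```

>>> {"fn": "drive_tool", "kwargs": {"deltas": [[17,-35,0,0,0,0,-1],[17,-35,0,0,0,0,-1],[17,-35,0,0,0,0,-1],[17,-35,0,0,0,0,-1],[17,-35,0,0,0,0,-1]]}}

```text
time: 20.08
tool_pos: [0.42, -0.2502, 0.2218]
orientation: [-0.038, 0.999, 0.002, -0.002]
ft_force: [1.4, 0.1, -1.8]
finger_gap: 0.039
finger_force: 61.1
```

>>> {"fn": "drive_tool", "kwargs": {"deltas": [[15,-35,0,0,0,0,-1],[8,-18,0,0,0,0,-1],[0,0,0,0,0,0,-1],[0,0,0,0,0,0,-1],[0,0,0,0,0,0,-1]]}}

```text
time: 20.7
tool_pos: [0.4043, -0.3034, 0.2241]
orientation: [-0.039, 0.999, 0.0, -0.0]
ft_force: [0.4, -0.0, -2.4]
finger_gap: 0.0391
finger_force: 61.2
```

```bash
python3 -c "
from h import *
d=grab('top');W=world(d);save(d,'top4')
blobs(d,W,.004,.018,d['image'].min(-1)>90,80,(.3,.5,-.4,-.2));blobs(d,W,.025,.06,None,100,(.3,.7,-.5,-.05))
plan(397,-302,33,94.4,step=42)
d=grab('wrist');save(d,'wr4');W=world(d);blobs(d,W,.16,.28,None,100)"
```

```text
px [386. 251.] 1506 z 0.01 [ 396.1 -300.2] [112.5 113.8] 88.4
px [369. 194.] 340 z 0.046 [ 555.2 -257.1] [41.  57.2] 4.1
px [339. 209.] 350 z 0.046 [ 516.7 -170.4] [41.6 57. ] 0.8
now [ 404.4 -303.5  224.2] yaw 94.5 zaxis [-0.  0. -1.] j [-0.77  0.07 -0.29  1.21  0.   -0.85] gap 0.03897994114748059 F [-0.1  0.  -2. ]
n 5 da -0.1
[1.5, 0.4, 38.2, 0, 0, 0.0]
[1.5, 0.4, 38.2, 0, 0, 0.0]
[1.5, 0.4, 38.2, 0, 0, 0.0]
[1.5, 0.4, 38.2, 0, 0, 0.0]
[1.5, 0.4, 38.2, 0, 0, 0.0]
px [254. 263.] 14777 z 0.253 [ 395.4 -306.6] [76.6 80.7] 54.2
```

View pics/wr4.png

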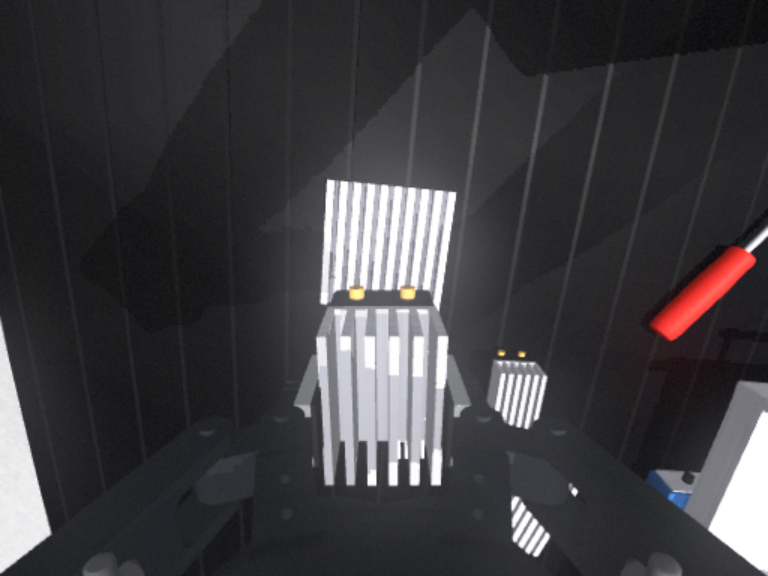

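The module is held square between the pads at (382,390), over the plate. Lowering it.

>>> {"fn": "drive_tool", "kwargs": {"deltas": [[7,2,40,0,0,0,-1],[0,0,50,0,0,0,-1],[0,0,50,0,0,0,-1],[0,0,30,0,0,0,-1],[0,0,14,0,0,0,-1]]}}

```text
time: 21.42
tool_pos: [0.3963, -0.3016, 0.0386]
orientation: [-0.039, 0.999, 0.001, -0.001]
ft_force: [-0.3, -0.4, -1.3]
finger_gap: 0.0391
finger_force: 61.1
```

>>> {"fn": "drive_tool", "kwargs": {"deltas": [[0,0,4,0,0,0,-1],[0,0,2,0,0,0,-1],[0,0,1,0,0,0,-1],[0,0,0,0,0,0,-1],[0,0,0,0,0,0,-1]]}}

```text
time: 22.05
tool_pos: [0.3974, -0.3034, 0.0338]
orientation: [-0.038, 0.999, -0.0, 0.0]
ft_force: [0.5, 0.3, -2.8]
finger_gap: 0.0393
finger_force: 61.1
```

>>> {"fn": "drive_tool", "kwargs": {"deltas": [[0,0,1,0,0,0,-1],[0,0,1,0,0,0,-1],[0,0,0,0,0,0,-1],[0,0,0,0,0,0,1],[0,0,0,0,0,0,1]]}}

```text
time: 22.68
tool_pos: [0.3974, -0.3034, 0.0315]
orientation: [-0.038, 0.999, -0.0, 0.0]
ft_force: [0.2, 0.2, 0.2]
finger_gap: 0.0738
finger_force: 0.0
```

>>> {"fn": "drive_tool", "kwargs": {"deltas": [[0,0,0,0,0,0,1],[0,0,0,0,0,0,1],[0,0,-20,0,0,0,1],[0,0,-50,0,0,0,1],[0,0,-50,0,0,0,1]]}}

```text
time: 23.3
tool_pos: [0.3966, -0.3026, 0.152]
orientation: [-0.038, 0.999, 0.001, -0.001]
ft_force: [1.2, 0.3, -0.5]
finger_gap: 0.0851
finger_force: 0.0
```

>>> {"fn": "drive_tool", "kwargs": {"deltas": [[0,0,-50,0,0,0,1],[0,0,0,0,0,0,1],[0,0,0,0,0,0,1],[0,0,0,0,0,0,1],[0,0,0,0,0,0,1]]}}

```text
time: 23.92
tool_pos: [0.3963, -0.3023, 0.1997]
orientation: [-0.038, 0.999, 0.001, -0.001]
ft_force: [-0.5, -0.1, -0.4]
finger_gap: 0.0859
finger_force: 0.0
```

```bash
python3 -c "
from h import *
for n in ('side','wrist'):
  d=grab(n);W=world(d);save(d,n+'5')
  blobs(d,W,.052,.07,None,30,(.3,.5,-.4,-.2));blobs(d,W,.03,.052,None,30,(.45,.7,-.5,-.05))
plan(517,-170,200,91,step=42)"
```

```text
px [234. 130.] 143 z 0.06 [ 398.9 -301.8] [47.2 63.4] 1.6
px [203. 155.] 191 z 0.046 [ 558.7 -256.5] [47.2 58.2] 6.2
px [225. 164.] 196 z 0.047 [ 520.2 -171.1] [49.  58.6] 3.2
px [236. 185.] 176 z 0.062 [ 397.1 -321.4] [ 3.1 56.3] 4.6
px [250. 185.] 159 z 0.062 [ 395.7 -306.6] [ 2.2 56.4] 4.2
px [257. 185.] 156 z 0.062 [ 395.1 -299. ] [ 2.2 55.9] 4.5
px [263. 183.] 181 z 0.061 [ 394.7 -292. ] [ 3.1 56.4] 4.7
px [270. 183.] 175 z 0.062 [ 393.9 -284.7] [ 3.1 55.9] 4.7
px [243. 185.] 160 z 0.062 [ 396.5 -314.2] [ 3.  56.3] 4.6
px [332. 289.] 194 z 0.044 [ 520.9 -188.5] [11.4 48.7] 6.4
px [265. 302.] 110 z 0.05 [ 557.1 -275.8] [ 3.  57.3] 5.8
px [270. 300.] 124 z 0.049 [ 556.1 -268.9] [ 2.9 56.6] 4.7
px [276. 301.] 133 z 0.049 [ 555.8 -261.2] [ 3.  56.5] 5.3
px [281. 299.] 159 z 0.049 [ 555.2 -253.6] [ 3.2 56.6] 5.6
px [287. 299.] 167 z 0.048 [ 554.2 -246.3] [ 3.3 56.8] 5.6
px [293. 299.] 173 z 0.048 [ 553.5 -238.9] [ 3.2 56.7] 5.6
now [ 396.6 -302.6  200.3] yaw 94.4 zaxis [-0.001  0.001 -1.   ] j [-0.78  0.07 -0.34  1.16 -0.   -0.86] gap 0.0853308613420083 F [ 0.2 -0.3  0. ]
n 5 da -3.4
[-26.0, 24.6, 0.1, 0, 0, 0.7]
[-25.7, 24.9, 0.1, 0, 0, 0.7]
[-25.4, 25.2, 0.1, 0, 0, 0.7]
[-25.1, 25.5, 0.1, 0, 0, 0.7]
[-24.8, 25.8, 0.1, 0, 0, 0.7]
```

>>> {"fn": "drive_tool", "kwargs": {"deltas": [[-26,25,0,0,0,1,1],[-26,25,0,0,0,1,1],[-25,25,0,0,0,1,1],[-25,25,0,0,0,0,1],[-25,26,0,0,0,0,1]]}}

```text
time: 24.65
tool_pos: [0.5189, -0.1705, 0.2009]
orientation: [-0.012, 1.0, 0.0, -0.0]
ft_force: [-0.3, -0.2, 0.2]
finger_gap: 0.0854
finger_force: 0.0
```

>>> {"fn": "drive_tool", "kwargs": {"deltas": [[0,0,0,0,0,0,1],[0,0,0,0,0,0,1],[0,0,0,0,0,0,1],[0,0,0,0,0,0,1],[0,0,0,0,0,0,1]]}}

```text
time: 25.28
tool_pos: [0.518, -0.1719, 0.2014]
orientation: [-0.012, 1.0, -0.0, 0.0]
ft_force: [0.4, 0.3, -0.6]
finger_gap: 0.0856
finger_force: 0.0
```

```bash
python3 -c "
from h import *
for n in ('wrist',):
  d=grab(n);W=world(d)
  blobs(d,W,.035,.06,None,60,(.45,.7,-.5,-.05))
plan(517,-170,20,91,step=42)"
```

```text
px [239. 181.] 182 z 0.05 [ 517.2 -189.7] [ 3.1 55.9] 1.0
px [258. 181.] 151 z 0.05 [ 516.4 -167.5] [ 2.3 55.3] 1.5
px [245. 182.] 148 z 0.05 [ 517.  -182.1] [ 2.5 55.5] 1.0
px [252. 182.] 100 z 0.05 [ 516.6 -174.9] [ 1.2 54.9] 1.2
px [264. 181.] 159 z 0.05 [ 516.4 -160.1] [ 3.  55.4] 1.0
px [271. 182.] 174 z 0.05 [ 516.7 -152.8] [ 3.  55.9] 1.0
px [181. 211.] 1715 z 0.048 [ 555.6 -257.6] [40.9 57. ] 5.7
now [ 518.1 -171.9  201.4] yaw 91.3 zaxis [ 0. -0. -1.] j [-0.44  0.15 -0.24  1.17 -0.   -0.46] gap 0.0853698559221618 F [ 0.2  0.3 -0.1]
n 5 da -0.3
[0.2, 0.4, 36.3, 0, 0, 0.1]
[0.2, 0.4, 36.3, 0, 0, 0.1]
[0.2, 0.4, 36.3, 0, 0, 0.1]
[0.2, 0.4, 36.3, 0, 0, 0.1]
[0.2, 0.4, 36.3, 0, 0, 0.1]
```

>>> {"fn": "drive_tool", "kwargs": {"deltas": [[0,1,40,0,0,0,1],[0,0,50,0,0,0,1],[0,0,50,0,0,0,1],[0,0,30,0,0,0,1],[0,0,11,0,0,0,1]]}}

```text
time: 25.95
tool_pos: [0.5165, -0.1698, 0.0183]
orientation: [-0.012, 1.0, 0.001, -0.002]
ft_force: [-0.5, 0.7, 0.5]
finger_gap: 0.0855
finger_force: 0.0
```

>>> {"fn": "drive_tool", "kwargs": {"deltas": [[0,0,0,0,0,0,-1],[0,0,0,0,0,0,-1],[0,0,0,0,0,0,-1],[0,0,0,0,0,0,-1],[0,0,0,0,0,0,-1]]}}

```text
time: 26.58
tool_pos: [0.5202, -0.1715, 0.0223]
orientation: [-0.012, 1.0, -0.001, 0.002]
ft_force: [-1.1, -0.6, 7.0]
finger_gap: 0.0388
finger_force: 61.9
```

>>> {"fn": "drive_tool", "kwargs": {"deltas": [[0,0,-10,0,0,0,-1],[0,0,-50,0,0,0,-1],[0,0,-50,0,0,0,-1],[0,0,-50,0,0,0,-1],[0,0,-50,0,0,0,-1]]}}

```text
time: 27.2
tool_pos: [0.5172, -0.1699, 0.2317]
orientation: [-0.012, 1.0, 0.0, -0.001]
ft_force: [0.1, -1.2, -1.0]
finger_gap: 0.0391
finger_force: 61.2
```

```bash
python3 -c "
from h import *
plan(565,180,230,90,step=40)"
```

```text
now [ 517.2 -169.9  231.7] yaw 91.4 zaxis [-0.001  0.001 -1.   ] j [-0.44  0.13 -0.2   1.24  0.   -0.46] gap 0.039060068249540655 F [ 0.1 -1.2 -1. ]
n 9 da -1.4
[-6.2, 38.7, 0.2, 0, 0, 0.2]
[-6.1, 38.8, 0.2, 0, 0, 0.2]
[-6.0, 38.8, 0.2, 0, 0, 0.2]
[-5.9, 38.8, 0.2, 0, 0, 0.2]
[-5.8, 38.8, 0.2, 0, 0, 0.2]
[-5.7, 38.8, 0.2, 0, 0, 0.2]
[-5.6, 38.8, 0.2, 0, 0, 0.2]
[-5.5, 38.8, 0.2, 0, 0, 0.2]
[-5.4, 38.9, 0.2, 0, 0, 0.2]
```

>>> {"fn": "drive_tool", "kwargs": {"deltas": [[-3,19,0,0,0,0,-1],[-6,39,0,0,0,0,-1],[-6,39,0,0,0,0,-1],[-6,39,0,0,0,0,-1],[-6,39,0,0,0,0,-1]]}}

```text
time: 27.82
tool_pos: [0.5391, 0.0073, 0.2281]
orientation: [-0.012, 1.0, 0.0, -0.002]
ft_force: [0.6, -0.3, -1.8]
finger_gap: 0.0389
finger_force: 61.4
```

>>> {"fn": "drive_tool", "kwargs": {"deltas": [[-6,39,0,0,0,0,-1],[-6,39,0,0,0,0,-1],[-6,39,0,0,0,0,-1],[-6,38,0,0,0,0,-1],[-6,20,0,0,0,0,-1]]}}

```text
time: 28.45
tool_pos: [0.5649, 0.1828, 0.2281]
orientation: [-0.013, 1.0, -0.0, -0.002]
ft_force: [-0.3, 0.2, -2.8]
finger_gap: 0.0393
finger_force: 61.4
```

>>> {"fn": "drive_tool", "kwargs": {"deltas": [[0,0,0,0,0,0,-1],[0,0,0,0,0,0,-1],[0,0,0,0,0,0,-1],[0,0,0,0,0,0,-1],[0,0,0,0,0,0,-1]]}}

```text
time: 29.08
tool_pos: [0.567, 0.1802, 0.2305]
orientation: [-0.012, 1.0, 0.0, 0.0]
ft_force: [0.4, -0.1, -2.5]
finger_gap: 0.0394
finger_force: 61.4
```

```bash
python3 -c "
from h import *
plan(565,180,77,90,step=40)
d=grab('side');W=world(d);save(d,'side6');blobs(d,W,.04,.06,None,80,(.5,.72,0,.27));blobs(d,W,.11,.25,None,60,(.5,.63,.1,.25));blobs(d,W,.03,.052,None,30,(.45,.7,-.5,-.05))"
```

```text
now [567.  180.2 230.5] yaw 91.3 zaxis [ 0.  0. -1.] j [ 0.2   0.22 -0.1   1.25 -0.    0.18] gap 0.03935864224263227 F [ 0.4 -0.1 -2.5]
n 4 da -1.3
[0.5, -0.1, 38.4, 0, 0, 0.3]
[0.5, -0.1, 38.4, 0, 0, 0.3]
[0.5, -0.1, 38.4, 0, 0, 0.3]
[0.5, -0.1, 38.4, 0, 0, 0.3]
px [262. 218.] 2130 z 0.055 [575.5 109.9] [151.6 173.6] 87.7
px [280. 189.] 287 z 0.229 [575.9 194.5] [35.4 68.5] 146.1
px [203. 155.] 197 z 0.047 [ 558.9 -258.1] [51.  59.4] 5.8
```

View pics/side6.png

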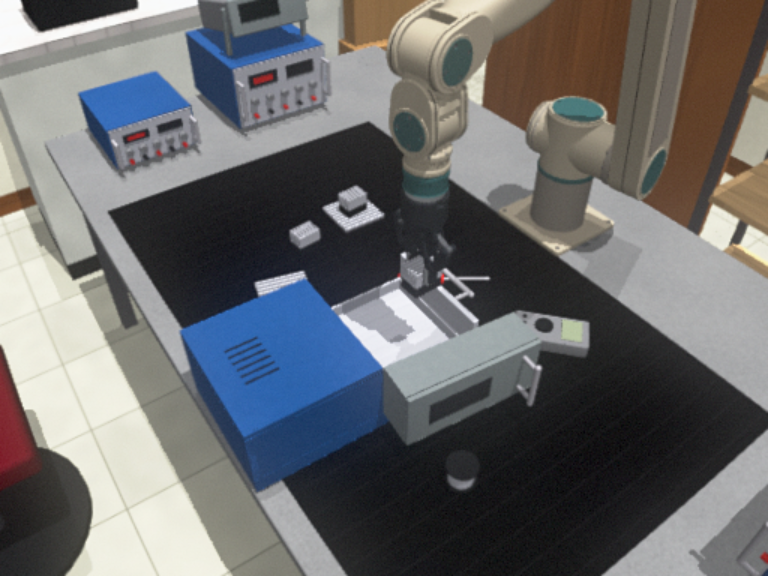

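The module is held upright above the tray at (412,270), and the finished one stands on its plate at (352,200). Lowering into the tray.

>>> {"fn": "drive_tool", "kwargs": {"deltas": [[1,-3,40,0,0,0,-1],[0,0,50,0,0,0,-1],[0,0,40,0,0,0,-1],[0,0,17,0,0,0,-1],[0,0,3,0,0,0,-1]]}}

```text
time: 29.75
tool_pos: [0.5655, 0.1776, 0.0797]
orientation: [-0.012, 1.0, -0.0, -0.001]
ft_force: [0.1, -0.1, -1.7]
finger_gap: 0.0391
finger_force: 61.3
```

>>> {"fn": "drive_tool", "kwargs": {"deltas": [[0,0,1,0,0,0,-1],[0,0,1,0,0,0,-1],[0,0,1,0,0,0,-1],[0,0,1,0,0,0,-1],[0,0,0,0,0,0,-1]]}}

```text
time: 30.38
tool_pos: [0.5666, 0.1779, 0.0773]
orientation: [-0.012, 1.0, 0.0, 0.001]
ft_force: [-1.8, -0.3, 2.7]
finger_gap: 0.0394
finger_force: 62.0
```

Contact. Release, lift, and go to the last waiting module.

>>> {"fn": "drive_tool", "kwargs": {"deltas": [[0,0,0,0,0,0,0.5],[0,0,0,0,0,0,0.5],[0,0,0,0,0,0,0.5],[0,0,0,0,0,0,0.5],[0,0,-20,0,0,0,0.5]]}}

```text
time: 31.0
tool_pos: [0.5641, 0.1774, 0.0947]
orientation: [-0.012, 1.0, -0.0, -0.002]
ft_force: [-0.0, 0.3, -0.4]
finger_gap: 0.0641
finger_force: 0.0
```

>>> {"fn": "drive_tool", "kwargs": {"deltas": [[0,0,-45,0,0,0,1],[0,0,-50,0,0,0,1],[0,0,-40,0,0,0,1],[0,0,0,0,0,0,1],[0,0,0,0,0,0,1]]}}

```text
time: 31.62
tool_pos: [0.5656, 0.1777, 0.2308]
orientation: [-0.012, 1.0, -0.0, -0.0]
ft_force: [-0.3, -0.4, -0.4]
finger_gap: 0.0854
finger_force: 0.0
```

```bash
python3 -c "
from h import *
plan(556,-257.5,220,95.3,step=45)
d=grab('wrist');W=world(d);blobs(d,W,.095,.112,None,80,(.5,.7,0,.27))
d=grab('top');W=world(d);blobs(d,W,.03,.052,None,200,(.3,.7,-.5,-.05))"
```

```text
now [565.6 177.7 230.8] yaw 91.4 zaxis [-0.001 -0.    -1.   ] j [ 0.2   0.22 -0.1   1.25  0.    0.17] gap 0.08538110683614046 F [-0.3 -0.4 -0.4]
n 10 da 3.9
[2.0, -43.5, 1.1, 0, 0, -0.4]
[2.3, -43.5, 1.1, 0, 0, -0.4]
[2.6, -43.5, 1.1, 0, 0, -0.4]
[2.9, -43.4, 1.1, 0, 0, -0.4]
[3.2, -43.4, 1.1, 0, 0, -0.4]
[3.5, -43.4, 1.1, 0, 0, -0.4]
[3.8, -43.4, 1.1, 0, 0, -0.4]
[4.1, -43.3, 1.1, 0, 0, -0.4]
[4.4, -43.3, 1.1, 0, 0, -0.4]
[4.7, -43.3, 1.1, 0, 0, -0.4]
px [237. 186.] 177 z 0.105 [564.  159.8] [ 3.1 55.7] 1.1
px [244. 187.] 161 z 0.105 [564.1 167.3] [ 2.2 56.1] 0.8
px [251. 187.] 160 z 0.105 [563.8 174.5] [ 2.1 56. ] 1.2
px [258. 187.] 166 z 0.105 [563.6 182. ] [ 3.  55.7] 1.0
px [265. 187.] 177 z 0.105 [563.6 189.4] [ 3.  56.1] 1.1
px [272. 187.] 180 z 0.105 [563.2 196.8] [ 3.2 55.7] 1.1
px [369. 194.] 311 z 0.046 [ 555.8 -257.2] [40.6 57. ] 5.9
```

>>> {"fn": "drive_tool", "kwargs": {"deltas": [[2,-43,1,0,0,0,1],[2,-43,1,0,0,0,1],[2,-43,1,0,0,0,1],[2,-43,1,0,0,0,1],[2,-43,1,0,0,0,1]]}}

```text
time: 32.35
tool_pos: [0.5599, -0.0386, 0.2244]
orientation: [-0.012, 1.0, 0.0, -0.002]
ft_force: [-0.4, -0.2, -0.9]
finger_gap: 0.0855
finger_force: 0.0
```

>>> {"fn": "drive_tool", "kwargs": {"deltas": [[2,-44,1,0,0,0,1],[2,-44,1,0,0,0,1],[2,-44,1,0,0,0,1],[2,-44,1,0,0,0,1],[2,-44,1,0,0,-4,1]]}}

```text
time: 32.98
tool_pos: [0.5552, -0.2585, 0.2193]
orientation: [-0.048, 0.999, 0.001, -0.001]
ft_force: [0.5, -0.2, -0.2]
finger_gap: 0.0858
finger_force: 0.0
```

>>> {"fn": "drive_tool", "kwargs": {"deltas": [[0,0,0,0,0,0,1],[0,0,0,0,0,0,1],[0,0,0,0,0,0,1],[0,0,0,0,0,0,1],[0,0,0,0,0,0,1]]}}

```text
time: 33.6
tool_pos: [0.5565, -0.2568, 0.2215]
orientation: [-0.047, 0.999, -0.0, 0.0]
ft_force: [-0.6, -0.5, 0.4]
finger_gap: 0.0854
finger_force: 0.0
```

```bash
python3 -c "
from h import *
d=grab('wrist');W=world(d);blobs(d,W,.04,.056,None,60,(.45,.7,-.4,-.1))
plan(555,-257.5,20,95.5,step=40)"
```

```text
px [238. 177.] 138 z 0.05 [ 557.3 -275.8] [ 3.1 56.5] 5.5
px [244. 176.] 124 z 0.05 [ 556.6 -268.5] [ 2.8 56.3] 5.9
px [251. 178.] 95 z 0.05 [ 555.9 -261.1] [ 1.3 56.3] 5.3
px [257. 175.] 116 z 0.05 [ 555.1 -253.4] [ 2.4 56.3] 5.5
px [263. 178.] 142 z 0.05 [ 554.4 -246.3] [ 2.7 56.1] 5.7
px [269. 178.] 144 z 0.05 [ 553.8 -239.1] [ 2.7 56.4] 5.9
now [ 556.5 -257.   221.5] yaw 95.4 zaxis [ 0. -0. -1.] j [-0.54  0.26 -0.07  1.24  0.   -0.63] gap 0.0854340613180854 F [0.4 0.6 0.1]
n 6 da 0.1
[0.3, -0.0, 33.6, 0, 0, -0.0]
[0.3, -0.0, 33.6, 0, 0, -0.0]
[0.3, -0.0, 33.6, 0, 0, -0.0]
[0.3, -0.0, 33.6, 0, 0, -0.0]
[0.3, -0.0, 33.6, 0, 0, -0.0]
[0.3, -0.0, 33.6, 0, 0, -0.0]
```

>>> {"fn": "drive_tool", "kwargs": {"deltas": [[1,0,50,0,0,0,1],[0,0,50,0,0,0,1],[0,0,50,0,0,0,1],[0,0,35,0,0,0,1],[0,0,16,0,0,0,1]]}}

```text
time: 34.28
tool_pos: [0.5539, -0.2566, 0.018]
orientation: [-0.047, 0.999, 0.001, -0.002]
ft_force: [0.2, -0.6, -0.8]
finger_gap: 0.0854
finger_force: 0.0
```

>>> {"fn": "drive_tool", "kwargs": {"deltas": [[0,0,0,0,0,0,-1],[0,0,0,0,0,0,-1],[0,0,0,0,0,0,-1],[0,0,0,0,0,0,-1],[0,0,0,0,0,0,-1]]}}

```text
time: 34.9
tool_pos: [0.5573, -0.2588, 0.0226]
orientation: [-0.047, 0.999, -0.001, 0.002]
ft_force: [0.3, -0.1, 6.2]
finger_gap: 0.0394
finger_force: 62.9
```

>>> {"fn": "drive_tool", "kwargs": {"deltas": [[0,0,-10,0,0,0,-1],[0,0,-50,0,0,0,-1],[0,0,-50,0,0,0,-1],[0,0,-50,0,0,0,-1],[0,0,-50,0,0,0,-1]]}}

```text
time: 35.52
tool_pos: [0.5545, -0.2572, 0.2317]
orientation: [-0.047, 0.999, 0.0, -0.001]
ft_force: [1.2, -0.3, -2.3]
finger_gap: 0.0394
finger_force: 62.0
```

```bash
python3 -c "
from h import *
plan(566,92,230,95.5,step=40)"
```

```text
now [ 554.5 -257.2  231.7] yaw 95.4 zaxis [-0.001  0.001 -1.   ] j [-0.54  0.25 -0.06  1.26 -0.   -0.63] gap 0.03940098274881452 F [ 1.2 -0.3 -2.3]
n 9 da 0.1
[-4.9, 38.5, 0.2, 0, 0, -0.0]
[-4.9, 38.5, 0.2, 0, 0, -0.0]
[-4.9, 38.5, 0.2, 0, 0, -0.0]
[-4.9, 38.5, 0.2, 0, 0, -0.0]
[-4.9, 38.5, 0.2, 0, 0, -0.0]
[-5.0, 38.5, 0.2, 0, 0, -0.0]
[-5.0, 38.5, 0.2, 0, 0, -0.0]
[-5.0, 38.5, 0.2, 0, 0, -0.0]
[-5.0, 38.5, 0.2, 0, 0, -0.0]
```

>>> {"fn": "drive_tool", "kwargs": {"deltas": [[-3,20,0,0,0,0,-1],[-5,39,0,0,0,0,-1],[-5,39,0,0,0,0,-1],[-5,39,0,0,0,0,-1],[-5,39,0,0,0,0,-1]]}}

```text
time: 36.15
tool_pos: [0.5599, -0.0781, 0.2284]
orientation: [-0.047, 0.999, 0.001, -0.002]
ft_force: [0.4, 0.1, -2.1]
finger_gap: 0.0394
finger_force: 62.1
```

>>> {"fn": "drive_tool", "kwargs": {"deltas": [[-5,39,0,0,0,0,-1],[-5,39,0,0,0,0,-1],[-5,39,0,0,0,0,-1],[-5,39,0,0,0,0,-1],[-2,14,0,0,0,0,-1]]}}

```text
time: 36.78
tool_pos: [0.5658, 0.0932, 0.2285]
orientation: [-0.048, 0.999, 0.0, -0.002]
ft_force: [-0.2, -1.0, -2.0]
finger_gap: 0.0389
finger_force: 62.0
```

>>> {"fn": "drive_tool", "kwargs": {"deltas": [[0,0,0,0,0,0,-1],[0,0,0,0,0,0,-1],[0,0,0,0,0,0,-1],[0,0,0,0,0,0,-1],[0,0,0,0,0,0,-1]]}}

```text
time: 37.4
tool_pos: [0.5679, 0.0905, 0.2304]
orientation: [-0.046, 0.999, -0.0, 0.0]
ft_force: [0.8, 0.4, -2.1]
finger_gap: 0.0391
finger_force: 62.0
```

```bash
python3 -c "
from h import *
plan(566,92,78,95.5,step=40)
d=grab('wrist');W=world(d);save(d,'wr7');blobs(d,W,.08,.112,None,100,(.5,.7,0,.27))
d=grab('side');W=world(d);blobs(d,W,.092,.112,None,80,(.51,.7,.0,.24))"
```

```text
now [567.9  90.5 230.4] yaw 95.3 zaxis [ 0. -0. -1.] j [ 0.05  0.19 -0.14  1.24 -0.   -0.05] gap 0.03913771260981865 F [ 0.8  0.4 -2.1]
n 4 da 0.2
[0.4, 0.4, 38.1, 0, 0, -0.0]
[0.4, 0.4, 38.1, 0, 0, -0.0]
[0.4, 0.4, 38.1, 0, 0, -0.0]
[0.4, 0.4, 38.1, 0, 0, -0.0]
px [336. 191.] 2368 z 0.102 [563.8 178. ] [40.1 56.6] 1.0
px [278. 219.] 292 z 0.103 [566.4 179. ] [43.9 59.9] 1.2
```

View pics/wr7.png

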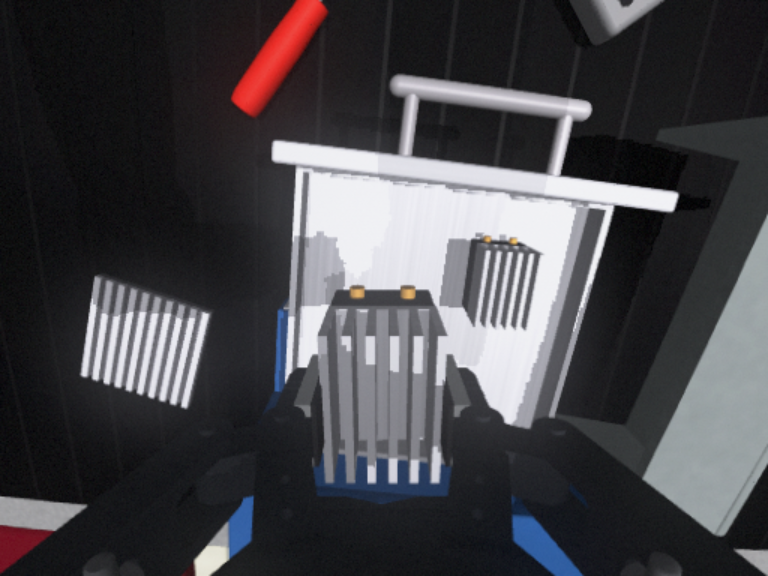

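The second module is held squarely and the first stands upright in the tray at (503,285). Lowering.

>>> {"fn": "drive_tool", "kwargs": {"deltas": [[2,0,40,0,0,0,-1],[0,0,50,0,0,0,-1],[0,0,40,0,0,0,-1],[0,0,17,0,0,0,-1],[0,0,3,0,0,0,-1]]}}

```text
time: 38.12
tool_pos: [0.5654, 0.0908, 0.0797]
orientation: [-0.047, 0.999, 0.0, -0.001]
ft_force: [0.2, -0.7, -2.8]
finger_gap: 0.0388
finger_force: 62.0
```

>>> {"fn": "drive_tool", "kwargs": {"deltas": [[0,0,1,0,0,0,-1],[0,0,1,0,0,0,-1],[0,0,1,0,0,0,-1],[0,0,1,0,0,0,-1],[0,0,0,0,0,0,-1]]}}

```text
time: 38.75
tool_pos: [0.5668, 0.0909, 0.0776]
orientation: [-0.047, 0.999, -0.0, 0.001]
ft_force: [-1.6, -0.3, 5.0]
finger_gap: 0.0392
finger_force: 62.7
```

>>> {"fn": "drive_tool", "kwargs": {"deltas": [[0,0,0,0,0,0,0.5],[0,0,0,0,0,0,0.5],[0,0,0,0,0,0,0.5],[0,0,0,0,0,0,0.5],[0,0,-20,0,0,0,0.5]]}}

```text
time: 39.38
tool_pos: [0.5639, 0.0907, 0.0947]
orientation: [-0.047, 0.999, 0.0, -0.002]
ft_force: [0.6, 0.1, -0.3]
finger_gap: 0.0639
finger_force: 0.0
```

>>> {"fn": "drive_tool", "kwargs": {"deltas": [[0,0,-45,0,0,0,0.5],[0,0,-50,0,0,0,0.5],[0,0,-40,0,0,0,0.5],[0,0,0,0,0,0,0.5],[0,0,0,0,0,0,0.5]]}}

```text
time: 40.0
tool_pos: [0.5654, 0.0908, 0.2308]
orientation: [-0.047, 0.999, -0.0, -0.0]
ft_force: [-0.3, -0.4, -0.5]
finger_gap: 0.064
finger_force: 0.0
```

```bash
python3 -c "
from h import *
d=grab('wrist');W=world(d);blobs(d,W,.085,.112,None,100,(.51,.7,0,.27))
m=(W[...,2]>.122)&(W[...,2]<.15)&(W[...,0]<.475)&(W[...,1]>.05)&(W[...,1]<.25);P=W[m];print(rect(P[P[:,0]<.457][:,:2]))
d=grab('top');W=world(d);save(d,'top8');blobs(d,W,.03,.052,None,100,(.05,.7,-.75,-.05));blobs(d,W,.055,.07,None,50,(.3,.5,-.4,-.2))
d=grab('side');W=world(d);save(d,'side8');blobs(d,W,.03,.052,None,100,(.1,.9,-.75,-.05));blobs(d,W,.085,.112,None,100,(.51,.7,0,.25))
plan(449,138.5,240,-1.5,step=40)"
```

```text
px [237. 188.] 217 z 0.105 [566.5  72.9] [ 3.1 55.6] 5.4
px [244. 187.] 175 z 0.105 [566.1  80.3] [ 3.  55.8] 5.4
px [258. 188.] 166 z 0.105 [564.5  94.9] [ 2.2 55.6] 5.4
px [251. 188.] 165 z 0.105 [565.2  87.7] [ 2.2 55.2] 5.3
px [265. 187.] 174 z 0.105 [564.  102.4] [ 3.  55.6] 5.4
px [272. 188.] 216 z 0.105 [563.5 109.8] [ 3.1 56.1] 5.4
px [336. 194.] 2247 z 0.102 [564.2 178.6] [41.3 57.1] 1.0
(array([450.7, 138.4]), array([ 14.9, 109.5]), 88.5)
px [393. 250.] 253 z 0.061 [ 395.5 -302.7] [43.2 57.2] 4.9
px [259. 203.] 305 z 0.102 [567.8  92.9] [42.1 60.4] 7.1
px [278. 220.] 333 z 0.102 [567.2 179.5] [43.9 58.1] 179.4
now [564.6  90.7 229.4] yaw 95.4 zaxis [-0.004 -0.    -1.   ] j [ 0.05  0.19 -0.14  1.24  0.   -0.05] gap 0.06339143982193168 F [ 0.6  0.  -0.3]
n 10 da 83.1
[11.1, 5.8, -1.0, 0, 0, -8.3]
[10.1, 7.4, -1.0, 0, 0, -8.3]
[8.9, 8.8, -1.0, 0, 0, -8.3]
[7.6, 10.0, -1.0, 0, 0, -8.3]
[6.1, 10.9, -1.0, 0, 0, -8.3]
[4.4, 11.7, -1.0, 0, 0, -8.3]
[2.7, 12.2, -1.0, 0, 0, -8.3]
[0.9, 12.5, -1.0, 0, 0, -8.3]
[-0.9, 12.5, -1.0, 0, 0, -8.3]
[-2.7, 12.2, -1.0, 0, 0, -8.3]
```

View pics/top8.png

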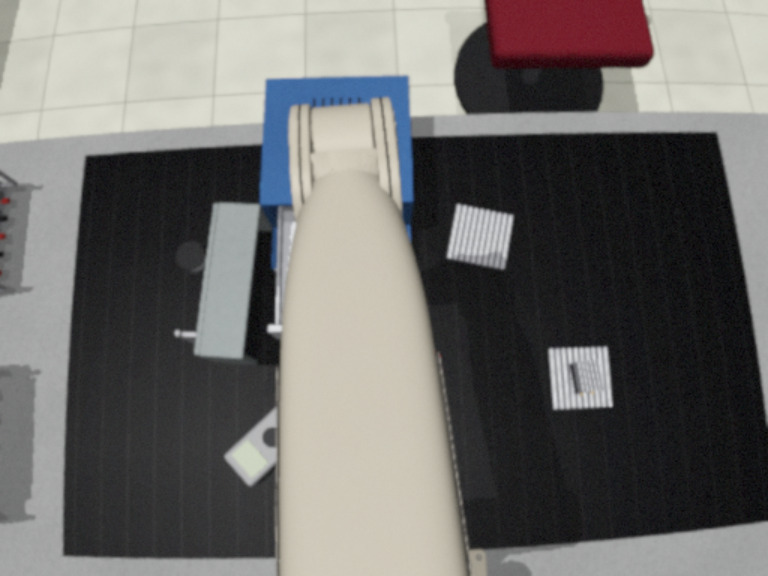

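The plate holds the finished module at (585,378), no module is left on the bench, and the tray handle is at about (450,138) mm. Moving to it.

>>> {"fn": "drive_tool", "kwargs": {"deltas": [[27,15,-3,0,0,0,-0.25],[27,15,-3,0,0,0,-0.25],[28,14,-3,0,0,0,-0.25],[28,14,0,0,0,0,-0.25],[0,0,0,0,0,9,-0.25]]}}

```text
time: 40.78
tool_pos: [0.4478, 0.1387, 0.2389]
orientation: [0.033, 0.999, -0.0, -0.002]
ft_force: [0.4, -0.3, -0.0]
finger_gap: 0.0321
finger_force: 0.0
```

>>> {"fn": "drive_tool", "kwargs": {"deltas": [[0,0,0,0,0,9,-0.25],[0,0,0,0,0,9,-0.25],[0,0,0,0,0,9,-0.25],[0,0,0,0,0,9,-0.25],[0,0,0,0,0,9,-0.25]]}}

```text
time: 41.4
tool_pos: [0.45, 0.1381, 0.2389]
orientation: [0.414, 0.91, -0.001, -0.001]
ft_force: [-0.5, -0.9, -0.5]
finger_gap: 0.0321
finger_force: 0.0
```

>>> {"fn": "drive_tool", "kwargs": {"deltas": [[0,0,0,0,0,9,-0.25],[0,0,0,0,0,9,-0.25],[0,0,0,0,0,9,-0.25],[0,0,0,0,0,9,-0.25],[0,0,0,0,0,7,-0.25]]}}

```text
time: 42.02
tool_pos: [0.4499, 0.1381, 0.2389]
orientation: [0.719, 0.695, -0.001, -0.001]
ft_force: [-0.6, 0.3, 0.6]
finger_gap: 0.0323
finger_force: 0.0
```

>>> {"fn": "drive_tool", "kwargs": {"deltas": [[0,0,0,0,0,0,-0.25],[0,0,0,0,0,0,-0.25],[0,0,0,0,0,0,-0.25],[0,0,0,0,0,0,-0.25],[0,0,0,0,0,0,-0.25]]}}

```text
time: 42.65
tool_pos: [0.4509, 0.1383, 0.2404]
orientation: [0.717, 0.697, 0.0, 0.0]
ft_force: [-1.0, -0.2, -0.8]
finger_gap: 0.032
finger_force: 0.0
```

```bash
python3 -c "
from h import *
d=grab('wrist');W=world(d)
m=(W[...,2]>.122)&(W[...,2]<.15)&(W[...,0]<.51)&(W[...,0]>.4)&(W[...,1]>.0)&(W[...,1]<.28);P=W[m];print(rect(P[P[:,0]<.457][:,:2]),rect(P[:,:2]))
blobs(d,W,.085,.112,None,100,(.51,.7,0,.27))
plan(450,138.5,115,-1.5,step=40)"
```

```text
(array([450.3, 140. ]), array([ 13.3, 108.6]), 89.2) (array([470.8, 169.2]), array([ 52.7, 168.2]), 88.4)
px [502.  52.] 184 z 0.098 [694.6 265.1] [ 6.5 10.2] 122.9
px [365. 128.] 253 z 0.105 [563.9 196.6] [ 3.6 56. ] 0.4
px [364. 135.] 284 z 0.104 [564.3 189.4] [ 3.6 56.2] 0.0
px [363. 142.] 295 z 0.104 [564.6 182.1] [ 3.8 56.5] 0.0
px [362. 156.] 994 z 0.103 [564.9 167.6] [18.4 56.7] 1.0
px [357. 221.] 2041 z 0.102 [565.8  91.4] [41.3 56.5] 5.4
px [455. 280.] 208 z 0.099 [696.1   9.3] [ 6.7 14. ] 85.5
now [450.9 138.3 240.4] yaw -1.6 zaxis [ 0.  0. -1.] j [ 0.16 -0.   -0.33  1.24  0.    1.76] gap 0.032062483954363 F [ 0.6  0.2 -0.3]
n 4 da 0.1
[0.0, -0.2, 31.3, 0, 0, -0.0]
[0.0, -0.2, 31.3, 0, 0, -0.0]
[0.0, -0.2, 31.3, 0, 0, -0.0]
[0.0, -0.2, 31.3, 0, 0, -0.0]
```

>>> {"fn": "drive_tool", "kwargs": {"deltas": [[0,0,20,0,0,0,-0.25],[0,0,35,0,0,0,-0.25],[0,0,35,0,0,0,-0.25],[0,0,34,0,0,0,-0.25],[0,0,0,0,0,0,-0.25]]}}

```text
time: 43.32
tool_pos: [0.448, 0.1378, 0.1139]
orientation: [0.717, 0.697, -0.003, -0.002]
ft_force: [-1.1, 0.2, 0.3]
finger_gap: 0.0318
finger_force: 0.0
```

>>> {"fn": "drive_tool", "kwargs": {"deltas": [[0,0,0,0,0,0,-1],[0,0,0,0,0,0,-1],[0,0,0,0,0,0,-1],[0,0,0,0,0,0,-1],[0,0,0,0,0,0,-1]]}}

```text
time: 43.95
tool_pos: [0.452, 0.1384, 0.1177]
orientation: [0.717, 0.697, 0.001, 0.001]
ft_force: [-1.6, 0.1, 5.5]
finger_gap: 0.0089
finger_force: 59.0
```

>>> {"fn": "drive_tool", "kwargs": {"deltas": [[0,8,0,0,0,0,-1],[0,14,0,0,0,0,-1],[0,18,0,0,0,0,-1],[0,18,0,0,0,0,-1],[0,18,0,0,0,0,-1]]}}

```text
time: 44.58
tool_pos: [0.5281, 0.1365, 0.1177]
orientation: [0.717, 0.697, 0.001, 0.0]
ft_force: [-1.6, 0.3, 6.9]
finger_gap: 0.009
finger_force: 59.1
```

>>> {"fn": "drive_tool", "kwargs": {"deltas": [[0,18,0,0,0,0,-1],[0,18,0,0,0,0,-1],[0,18,0,0,0,0,-1],[0,18,0,0,0,0,-1],[0,14,0,0,0,0,-1]]}}

```text
time: 45.2
tool_pos: [0.6144, 0.1344, 0.1177]
orientation: [0.717, 0.697, 0.001, 0.0]
ft_force: [-1.4, 1.5, 7.3]
finger_gap: 0.0089
finger_force: 59.2
```

>>> {"fn": "drive_tool", "kwargs": {"deltas": [[0,12,0,0,0,0,-1],[0,8,0,0,0,0,-1],[0,4,0,0,0,0,-1],[0,3,0,0,0,0,-1],[0,0,0,0,0,0,-1]]}}

```text
time: 45.82
tool_pos: [0.6385, 0.1338, 0.1177]
orientation: [0.717, 0.697, -0.0, -0.001]
ft_force: [-6.9, 1.9, 9.9]
finger_gap: 0.0084
finger_force: 59.6
```

>>> {"fn": "drive_tool", "kwargs": {"deltas": [[0,2,0,0,0,0,-1],[0,0,0,0,0,0,-1],[0,0,0,0,0,0,-1],[0,-2,0,0,0,0,-1],[0,0,0,0,0,0,-0.25]]}}

```text
time: 46.45
tool_pos: [0.6398, 0.1329, 0.1165]
orientation: [0.717, 0.697, 0.0, 0.0]
ft_force: [0.4, -0.0, -0.3]
finger_gap: 0.0258
finger_force: 0.0
```

>>> {"fn": "drive_tool", "kwargs": {"deltas": [[0,0,0,0,0,0,-0.25],[0,0,0,0,0,0,-0.25],[0,0,-30,0,0,0,-0.25],[0,0,-45,0,0,0,-0.25],[0,0,-45,0,0,0,-0.25]]}}

```text
time: 47.08
tool_pos: [0.6397, 0.1327, 0.2369]
orientation: [0.717, 0.697, -0.0, -0.0]
ft_force: [0.3, 0.2, -0.1]
finger_gap: 0.0322
finger_force: 0.0
```

```bash
python3 -c "
from h import *
d=grab('wrist');W=world(d)
m=(W[...,2]>.122)&(W[...,2]<.15)&(W[...,0]<.7)&(W[...,0]>.6)&(W[...,1]>.08)&(W[...,1]<.2);P=W[m];print(rect(P[P[:,0]<.645][:,:2]),rect(P[:,:2]))
d=grab('side');W=world(d);save(d,'side9')
m=(W[...,2]>.12)&(W[...,2]<.158)&(W[...,0]<.52)&(W[...,0]>.46)&(W[...,1]>.375)&(W[...,1]<.43);P=W[m]; print(len(P),np.median(P,0).round(4))
im=d['image'].astype(int); blue=im[...,2]-im[...,0]>50
blobs(d,W,.155,.170,~blue,100,(.3,.95,-.1,.5))
plan(487,402,240,-6.2,step=45)"
```

```text
(array([638.1, 134.9]), array([ 13.6, 109.5]), 90.1) (array([658.8, 140.2]), array([ 52.5, 121.3]), 88.0)
76 [0.4942 0.4011 0.1449]
px [307. 238.] 2865 z 0.165 [577.1 316.6] [ 84.8 264.1] 174.0
now [643.8 133.2 243. ] yaw -1.6 zaxis [ 0.012  0.001 -1.   ] j [ 0.11  0.32  0.06  1.3  -0.    1.71] gap 0.03178179181054924 F [1.1 0.4 0.3]
n 7 da -4.6
[37.7, -23.5, 0.2, 0, 0, 0.7]
[37.5, -23.9, 0.2, 0, 0, 0.7]
[37.2, -24.3, 0.2, 0, 0, 0.7]
[36.9, -24.8, 0.2, 0, 0, 0.7]
[36.6, -25.2, 0.2, 0, 0, 0.7]
[36.3, -25.6, 0.2, 0, 0, 0.7]
[36.1, -26.0, 0.2, 0, 0, 0.7]
```

View pics/side9.png

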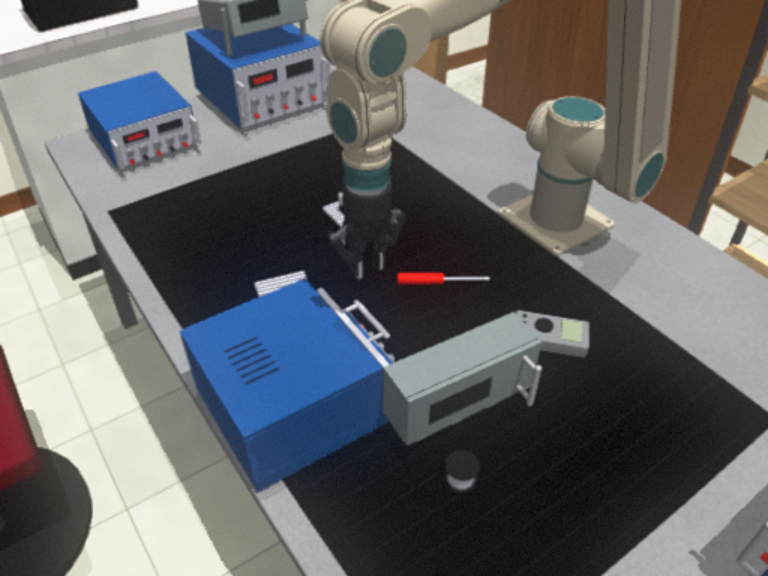

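The tray is home with its handle at (370,315). The door is still wide open with its handle at (530,378). Going there.

>>> {"fn": "drive_tool", "kwargs": {"deltas": [[38,-23,0,0,0,0,0.5],[38,-23,0,0,0,0,0.5],[38,-23,0,0,0,0,0.5],[38,-23,0,0,0,0,0.5],[38,-23,0,0,0,0,0.5]]}}

```text
time: 47.8
tool_pos: [0.5294, 0.3271, 0.2355]
orientation: [0.717, 0.697, -0.0, -0.0]
ft_force: [0.7, -0.3, 0.4]
finger_gap: 0.0636
finger_force: 0.0
```

>>> {"fn": "drive_tool", "kwargs": {"deltas": [[38,-23,0,0,0,0,0.5],[38,-23,0,0,0,5,0.5],[0,0,0,0,0,0,0.5],[0,0,0,0,0,0,0.5],[0,0,0,0,0,0,0.5]]}}

```text
time: 48.42
tool_pos: [0.487, 0.4023, 0.236]
orientation: [0.747, 0.665, -0.0, 0.0]
ft_force: [0.6, -0.5, -0.3]
finger_gap: 0.0639
finger_force: 0.0
```

```bash
python3 -c "
from h import *
d=grab('wrist');W=world(d);save(d,'wr9')
m=(W[...,2]>.138)&(W[...,2]<.158)&(W[...,0]<.53)&(W[...,0]>.45)&(W[...,1]>.392)&(W[...,1]<.43)
P=W[m]; print(len(P),np.median(P,0).round(4),P.min(0).round(3),P.max(0).round(3)) 
plan(487,402,118,-6.2,step=45)"
```

```text
186 [0.489  0.4026 0.1533] [0.484 0.392 0.138] [0.494 0.406 0.157]
now [487.1 402.3 236.1] yaw -6.7 zaxis [-0. -0. -1.] j [ 0.59  0.29 -0.    1.28 -0.    2.28] gap 0.06419614015065941 F [0.2 0.7 0.2]
n 3 da 0.5
[-0.1, -0.0, 39.4, 0, 0, -0.2]
[-0.1, -0.0, 39.4, 0, 0, -0.2]
[-0.1, -0.0, 39.4, 0, 0, -0.2]
```

>>> {"fn": "drive_tool", "kwargs": {"deltas": [[0,0,30,0,0,0,0.5],[0,0,30,0,0,0,0.5],[0,0,30,0,0,0,0.5],[0,0,27,0,0,0,0.5],[0,0,0,0,0,0,-1]]}}

```text
time: 49.1
tool_pos: [0.485, 0.4012, 0.1167]
orientation: [0.747, 0.665, -0.003, -0.0]
ft_force: [0.3, -0.1, -0.2]
finger_gap: 0.047
finger_force: 0.0
```

>>> {"fn": "drive_tool", "kwargs": {"deltas": [[0,0,0,0,0,0,-1],[0,0,0,0,0,0,-1],[0,0,0,0,0,0,-1],[0,0,0,0,0,0,-1],[0,0,0,0,0,0,-1]]}}

```text
time: 49.72
tool_pos: [0.4899, 0.4028, 0.1214]
orientation: [0.747, 0.664, 0.002, 0.003]
ft_force: [5.6, -4.0, -1.0]
finger_gap: 0.0093
finger_force: 58.4
```

>>> {"fn": "drive_tool", "kwargs": {"deltas": [[-12,-5,0,0,0,-3,-1],[-12,-6,0,0,0,-3,-1],[-24,-11,0,0,0,-6,-1],[-24,-11,0,0,0,-6,-1],[-24,-11,0,0,0,-6,-1]]}}

```text
time: 50.35
tool_pos: [0.4512, 0.3054, 0.1214]
orientation: [0.591, 0.806, 0.003, 0.004]
ft_force: [10.9, -2.2, -4.0]
finger_gap: 0.0092
finger_force: 59.0
```

>>> {"fn": "drive_tool", "kwargs": {"deltas": [[-24,-11,0,0,0,-6,-1],[-24,-11,0,0,0,-6,-1],[-24,-11,0,0,0,-6,-1],[-24,-11,0,0,0,-6,-1],[0,0,0,0,0,0,-1]]}}

```text
time: 50.98
tool_pos: [0.4552, 0.2004, 0.1214]
orientation: [0.413, 0.911, 0.003, 0.004]
ft_force: [7.3, 1.3, -4.9]
finger_gap: 0.0094
finger_force: 59.0
```

```bash
cat >> h.py <<'E'
def door():
    s=get_state();p=np.array(s['tool_pos'][:2])*1000;h=np.array([701,263]);v=p-h;a=np.degrees(np.arctan2(v[1],v[0])); ref=np.degrees(np.arctan2(-225,-115))-1.5
    M=R.from_quat(s["orientation"]).as_matrix();t=(ref-a)%360
    print('r',np.linalg.norm(v).round(1),'door deg',t.round(1),'yaw',np.degrees(np.arctan2(M[1,1],M[0,1])).round(1),'ideal',(88.5-t).round(1),s['ft_force'],s['ft_torque'],s['finger_gap'])
    dv=(252.7/np.linalg.norm(v)-1)*v; print('corr tool',(M.T@np.r_[dv,0]).round(1))
E
python3 -c "
from h import *
door()"
```

```text
r 253.7 door deg 47.1 yaw 41.2 ideal 41.4 [ 7.3389519   1.33110739 -4.86105904] [ 0.12508454 -1.10405521 -0.20434569] 0.0093529387415063
corr tool [-0.4  0.8  0. ]
```

>>> {"fn": "drive_tool", "kwargs": {"deltas": [[-24,-10.5,0,0,0,-6,-1],[-24,-10.5,0,0,0,-6,-1],[-24,-10.5,0,0,0,-6,-1],[-24,-10.5,0,0,0,-6,-1],[-24,-11,0,0,0,-6,-1]]}}

```text
time: 51.6
tool_pos: [0.517, 0.0876, 0.1213]
orientation: [0.161, 0.987, 0.001, 0.002]
ft_force: [3.7, 2.6, -1.0]
finger_gap: 0.0091
finger_force: 59.2
```

>>> {"fn": "drive_tool", "kwargs": {"deltas": [[-24,-11,0,0,0,-6,-1],[-16,-7,0,0,0,-4,-1],[-8,-4,0,0,0,-2,-1],[0,0,0,0,0,0,-1],[0,0,0,0,0,0,-1]]}}

```text
time: 52.22
tool_pos: [0.5562, 0.0537, 0.1213]
orientation: [0.059, 0.998, -0.001, 0.001]
ft_force: [-1.3, -4.3, 6.2]
finger_gap: 0.0092
finger_force: 60.2
```

```bash
python3 -c "
from h import *
door()"
```

```text
r 254.5 door deg 6.1 yaw 83.3 ideal 82.4 [-1.269265   -4.26326943  6.17042636] [-0.79124166  0.27147689 -0.18124965] 0.009159489385078334
corr tool [-0.8  1.6 -0. ]
```

>>> {"fn": "drive_tool", "kwargs": {"deltas": [[-8,-3,0,0,0,-2,-1],[-8,-3,0,0,0,-2,-1],[-4,-2,0,0,0,-1,-1],[-2,-1,0,0,0,-0.5,-1],[0,0,0,0,0,0,-1]]}}

```text
time: 52.85
tool_pos: [0.5761, 0.0411, 0.1213]
orientation: [0.011, 1.0, -0.003, 0.0]
ft_force: [-4.1, -9.8, 6.9]
finger_gap: 0.0092
finger_force: 60.5
```

```bash
python3 -c "
from h import *
door()
for n in ('side','top'):
  d=grab(n);W=world(d);save(d,n+'10')
  im=d['image'].astype(int); blue=im[...,2]-im[...,0]>50
  blobs(d,W,.155,.170,~blue,100,(.3,.72,-.1,.5))"
```

```text
r 254.6 door deg 0.8 yaw 88.7 ideal 87.7 [-4.05492313 -9.77454629  6.89040636] [-1.68630379  0.81215935 -0.25108207] 0.009237985385902045
corr tool [-0.9  1.7 -0. ]
px [243. 210.] 2227 z 0.165 [659.9 134.1] [ 82.1 264.9] 88.2
px [204. 151.] 2005 z 0.165 [665.9 184.7] [ 97.5 160.7] 88.5
```

>>> {"fn": "drive_tool", "kwargs": {"deltas": [[-3,1,0,0,0,0,-1],[-2,0,0,0,0,0,-1],[-1,0,0,0,0,0,-1],[0,0,0,0,0,0,-1],[0,0,0,0,0,0,-1]]}}

```text
time: 53.58
tool_pos: [0.5777, 0.0402, 0.1213]
orientation: [0.011, 1.0, -0.006, -0.004]
ft_force: [-14.1, -14.5, 15.6]
finger_gap: 0.009
finger_force: 61.9
```

```bash
python3 -c "
from h import *
door()"
```

```text
r 254.6 door deg 0.4 yaw 88.7 ideal 88.1 [-14.13701467 -14.4896346   15.6034559 ] [-2.71476684  2.64632249 -0.10836262] 0.00902728778492421
corr tool [-0.9  1.7 -0. ]
```

At the stop. Relax, release, and lift away.

>>> {"fn": "drive_tool", "kwargs": {"deltas": [[3,0,0,0,0,0,-1],[0,0,0,0,0,0,-1],[0,0,0,0,0,0,0.5],[0,0,0,0,0,0,0.5],[0,0,0,0,0,0,0.5]]}}

```text
time: 54.2
tool_pos: [0.5794, 0.0455, 0.1194]
orientation: [0.009, 1.0, 0.0, 0.0]
ft_force: [0.2, -0.2, -0.4]
finger_gap: 0.0629
finger_force: 0.0
```

>>> {"fn": "drive_tool", "kwargs": {"deltas": [[0,0,0,0,0,0,0.5],[0,0,-30,0,0,0,0.5],[0,0,-50,0,0,0,0.5],[0,0,-50,0,0,0,0.5],[50,0,0,0,0,0,0.5]]}}

```text
time: 54.82
tool_pos: [0.5355, 0.0456, 0.2551]
orientation: [0.01, 1.0, -0.0, 0.007]
ft_force: [-1.6, -0.2, -0.8]
finger_gap: 0.0639
finger_force: 0.0
```

>>> {"fn": "drive_tool", "kwargs": {"deltas": [[50,0,0,0,0,0,0.5],[0,0,0,0,0,0,0.5],[0,0,0,0,0,0,0.5],[0,0,0,0,0,0,0.5],[0,0,0,0,0,0,0.5]]}}

```text
time: 55.45
tool_pos: [0.4804, 0.0467, 0.2493]
orientation: [0.01, 1.0, 0.0, 0.0]
ft_force: [-0.9, 0.5, -0.1]
finger_gap: 0.0642
finger_force: 0.0
```

```bash
python3 -c "
from h import *
for n in ('side','top'):
  d=grab(n);W=world(d);save(d,n+'11')
  im=d['image'].astype(int); blue=im[...,2]-im[...,0]>50
  blobs(d,W,.155,.170,~blue,100,(.55,.72,-.1,.5));blobs(d,W,.055,.07,None,50,(.3,.5,-.4,-.2)); blobs(d,W,.03,.052,None,100,(.1,.55,-.75,-.05))
plan(0,0,0)" | grep -v '^\['
```

```text
px [243. 210.] 2218 z 0.165 [660.4 133.1] [ 82.4 265.4] 88.7
px [234. 129.] 120 z 0.061 [ 398.9 -302.3] [46.  57.7] 3.6
px [235. 136.] 103 z 0.041 [ 406.3 -289. ] [38.2 65.9] 146.1
px [200. 151.] 1793 z 0.165 [659.5 191.7] [ 83.5 144.7] 89.4
px [393. 250.] 255 z 0.061 [ 395.3 -302.7] [42.5 57.3] 4.1
now [480.1  46.6 249.2] yaw 88.9 zaxis [-0. -0. -1.] j [-0.04  0.01 -0.3   1.26 -0.   -0.02] gap 0.06381726337908565 F [ 0.6  0.6 -0.4]
n 13 da 0
```

View pics/side11.png

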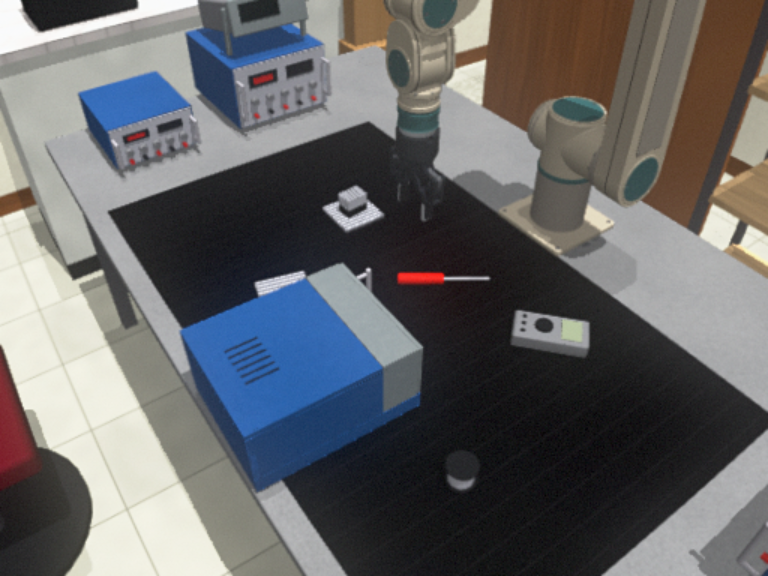

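The door is shut flush (382,330), the finished module is on its plate (352,200), and the arm is clear. Handing in.

```bash
python3 -c "
from rig import *
print(hand_in())"
```

```text
the job is handed in; nothing more can be done
None
```

I handed the job in at about 55 s; the hand-in gave no verdict. By my last camera checks, both waiting modules stand upright in the tray, the tray is home, the door is shut, the finished module stands on the cooling plate, and the screwdriver, reel and meter look undisturbed.

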